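# Lock a shoe tree into its travel caddy

### The arm

A 7-joint arm with a two-finger parallel gripper is mounted at the origin on the work surface. World frame = base frame: x ahead of the robot, y to its left, z up, the work surface at z = 0. Lengths are in m, angles in rad, forces in N, time in s.
With the tool pointing down it reaches from about 0.4 to 0.875 m from the base axis. Payload 19.3 kg.
Tool frame: the origin (TCP) lies at the very end of the fingers, on their centre line; the grasp point (between the pads) lies 19 mm behind it; z points along the fingers, y is the direction in which the jaws open and shut (so a half turn about z gives the same grasp; the last joint's range is limited). The gripper opens to 85 mm and grips with 20 to 120 N. Pads are 22 mm wide; open, the fingers measure 114 mm over their backs; the gripper's body (76 mm by 85 mm) begins 54 mm behind the grasp point. The pads swing forward as they close: fully open they stand 13 mm farther back than shut.
Start: joints at [-1.206, 0.521, -0.036, 1.599, 0.021, 1.021, -0.113], TCP at [0.263, 0.567, 0.231] pointing down, gripper open.
Joint ranges: [-2.91, 2.91], [-0.3, 2.13], [-1.5, 1.42], [0.17, 2.43], [-1.26, 4.41], [0.16, 1.93], [-2.52, 2.52]. Speed limits (rad/s): [1.89, 1.89, 2.39, 2.39, 3.01, 3.01, 3.01].

### API

Orientations are given as [roll, pitch, yaw] about the fixed x, y, z axes, in that order (R = Rz(yaw) Ry(pitch) Rx(roll)).
In Python, from workcell import bot gives the robot as it stands. The module is installed in compiled form; this text tells all that it offers.
- The arm moves only by the shell command python3 -m inch 'ROWS' [FORCE]. ROWS is JSON, a list of rows, each an object of numbers: "dx", "dy", "dz": the shift along the tool's x, y, z in mm; "rx", "ry", "rz": the turn, a rotation vector about the tool's x, y, z in rad; "hand": the closure, from -1 (fully open) to 1 (shut), so that 0 is half open. In form: [{"dx": .., "dy": .., "dz": .., "rx": .., "ry": .., "rz": .., "hand": ..}, ...]. A call has 1 to 10 rows; each row shifts and turns the commanded pose from where the row before left it, along the tool's axes as they then stand; what a row does not reach is not made up. A row lasts 1/10 s, in which the tool goes at most 50 mm and 8.59 degrees, less where a joint would pass 70% of its speed; a pose out of reach is approached as far as the arm can. A call with a gripper value outside its range is refused whole. The fingers move at their own pace and stop on an object; FORCE is the grip in N (left out, the last holds). Time passes only in rows, so rows that do not move let the fingers close. It gives the time, the measured TCP pose, the force and the opening at its end, in the units of the state.
- bot.observe(): the state, without advancing time (a new reading comes with each control period).
- bot.grab_frame(name): name is "scene" or "top" or "wrist"; returns (picture, depth): 400x640x3 uint8, red, green, blue; 400x640 float32, m along the optical axis (not along the pixel's ray), 0 where there is no reading.
- bot.get_calibration(name): a dict with "vertical_fov" (degrees; the focal length in pixels is half the picture's height over the tangent of half this angle, whatever the lens; pixels are square), "cx", "cy" (the principal point, pixels), "origin" and "orientation" of the camera in the world. Camera axes: x right, y down, z forward; pixel columns grow to the right and rows downward; lengths in m; the calibration is good to about 2 mm. A picture is of the moment at which its call begins: read the wrist's pose just before it. get_calibration takes no time and is no camera call; for the wrist camera it gives the pose at the moment of the call.
- bot.job_done(): hands the job in, once; it reports no verdict.
Trained networks look in the newest picture that a camera, given by its name, has taken for a name from the list of things; names that differ only in an ending like _2 or _b are one class to them, and where a whole thing is asked for, a point or a joint stands for the part that bears it (a point fixed in the world has none). Each returns a list of dicts, best first, with "score" (0 to 1); they miss things now and then, are a little off and sometimes report something else, mostly with a low value. They report only what shows in the picture. A call takes as long as a camera call. They do not tell look-alikes from the thing itself.
- bot.trace(camera, target): "region" (400x640 bool, what is visible of it) and "box" ([left, top, right, bottom] in pixels, round what is visible of it).
- bot.tip_of(camera, target): "centre" ([row, column] in pixels: a listed point, or the origin of a listed thing).
The state is a dict: "clock": time; "qpos": joint angles; "qd": joint speeds; "joint_efforts": joint torques, N m; "position": TCP position; "tool_rot": TCP orientation; "force": force on the tool from outside, world axes, zero at the start; "moment": the same for the moment, N m; "grip_width": finger opening in m.
Only numpy, scipy, OpenCV 4.12 (cv2) and the standard library are available. Lean on these libraries where they do the work, as an engineer would, in place of code of your own. Each camera call takes 0.05 s, during which the arm holds its last target.

### The job

Press the pale blue shoe tree fully down into its foam pocket in the shoe-care caddy. Then lock it in: starting at the orange bracket, thread the chrome rod through the orange bracket, the hole across the shoe tree and the grey bracket, until the shoulder of its red tab is up against the orange bracket. Let go and leave everything else on the shelf where it is.

Things in the scene. Friction and masses are not known exactly. Their poses are not given: they have to be found in the camera images.
- caddy: Fixed shoe-care caddy. Origin: centre of the underside of its aluminium base (200 x by 140 y by 8 mm), on the shelf, z up. On the base: dark rigid foam with the tree's pocket; an orange bracket (y +55 to +65) and a grey one (y -65 to -55), each 44 mm wide centred at x -35, z 8 to 76, with a round 16 mm hole along y at x -35, z 58. The rod goes in from +y.
- entry_hole (a point): Centre of the hole's outer mouth in the orange bracket (caddy frame -35, 65, 58 mm); axes as the caddy's. Below it an orange ledge, 14 mm wide, top at caddy z 49.4, runs outward from y 65 to 105; it keeps the rod's tab upright at the end.
- far_hole (a point): Centre of the hole's outer mouth in the grey bracket (caddy frame -35, -65, 58 mm); axes as the caddy's.
- pocket_floor (a point): Centre of the pocket floor (caddy 0, 0, 8 mm), where the tree's origin belongs, its x along the caddy's x. Foam 180 (x) by 96 (y) mm, top at caddy z 26: pocket 18 deep, square ends, 2 mm spare all round the tree: x -77 to +3 is 40 wide (heel), x +3 to +77 is 60 wide (toe).
- tree: Loose pale blue plastic shoe tree, about 0.22 kg, upright on its flat foot. Origin: centre of its underside; x to the wide round toe, z up. 150 long (x -75 to 75), 66 high. Foot z 0 to 24: toe half (x over 5) 56 wide, heel half 36 wide, lowest 5 mm 2 mm narrower all round. Spine 26 wide (y), z 24 to 66, x -57 to 40. Low round instep, x over 26, to z 34.
- tree_grip (a point): Good place to grip the shoe tree: spine, 26 wide along its y, at (5, 0, 48) mm in the tree frame. Fingertips must stay above tree z 24 (top of the foot).
- tree_hole (a point): Middle of the round 18 mm hole that crosses the spine along y, at (-35, 0, 50) mm in the tree frame; with the tree seated it is in line with the bracket holes.
- rod: Loose chrome lock rod, about 0.12 kg, 197 long along its own y, lying on the shelf, tab upright. Origin: centre of its underside, z up. Round shaft 12 mm diameter, axis at z 6, y -98.5 (nose, tapered to 5 mm over the last 12 mm) to +56.5. Red tab at y +56.5 to +98.5: 18 wide (x), z 0 to 32, underside flush with the shaft's.
- rod_nose (a point): Tip of the rod's nose on the shaft axis, (0, -98.5, 6) mm in the rod frame.
- rod_shoulder (a point): Shaft axis at the tab's front face, (0, 56.5, 6) mm in the rod frame; at the end it meets the orange bracket's outer face (caddy y +65) and the nose stands 25 mm out of the grey bracket.
- rod_grip (a point): Good place to grip the red tab across its 18 mm width (rod x): (0, 78.5, 22) mm in the rod frame.
- brush: Bystander: chrome-backed shoe brush, bristles down, 150 (y) by 50 by 36 mm, origin centre of underside. Leave alone.
- dish: Bystander: clear glass cufflink dish, 90 mm across, 28 high, origin centre of underside. Leave alone.
- tin: Bystander: dark polish tin, 74 mm across, 26 high, origin centre of underside. Leave alone.
- hanger: Bystander: folded bamboo hanger, 200 (y) by 36 by 18 mm with a wire hook lying to +x, origin under the middle of its near bar. Leave alone.
- shoehorn: Bystander: grey shoehorn lying flat, 195 (y) by 30 by 8 mm, origin at its underside, 20 mm from mid length. Leave alone.
There are look-alikes about, which are no part of the job. Leave any pink look-alike of the tree alone. Leave any purple look-alike of the rod alone.

How it is judged:
By the outcome, as a careful person would: the job done as asked, in the order asked, and still so for the second after the job is handed in, with the robot touching nothing.
It also fails if it takes over 72 s, if anything falls off the work surface, if the arm or the gripper's body presses on something with over 40 N, if the wrist force passes 120 N, or if a joint passes its speed limit or range.

## Working session

There is one attempt and no reset: what is moved stays moved. The work goes in short steps, Python scripts to look and compute and a shell command to move; the robot and the scene stay as the last step left them, time stands still between calls to the robot, and variables do not carry over. Pictures are saved under pics/ and viewed, and the job is handed in when it is done.

```bash
mkdir -p pics
cat > h.py <<'E'
import numpy as np,cv2
from scipy.spatial.transform import Rotation as R
from workcell import bot
def cal(n):
    return bot.get_calibration(n)
def rot(o):
    o=np.array(o,float)
    if o.shape==(3,3): return o
    if o.size==4: return R.from_quat(o).as_matrix()
    return R.from_euler('xyz',o).as_matrix()
def px2w(c,r,col,d):
    f=200/np.tan(np.radians(c['vertical_fov'])/2)
    p=np.array([(col-c['cx'])/f*d,(r-c['cy'])/f*d,d])
    return rot(c['orientation'])@p+np.array(c['origin'])
def px2z(c,r,col,z):
    o=np.array(c['origin']); p=px2w(c,r,col,1.0)-o
    return o+p*(z-o[2])/p[2]
def w2px(c,p):
    f=200/np.tan(np.radians(c['vertical_fov'])/2)
    q=rot(c['orientation']).T@(np.array(p)-np.array(c['origin']))
    return q[1]/q[2]*f+c['cy'],q[0]/q[2]*f+c['cx']
def cloud(c,d):
    f=200/np.tan(np.radians(c['vertical_fov'])/2)
    v,u=np.mgrid[0:400,0:640]
    P=np.stack([(u-c['cx'])/f*d,(v-c['cy'])/f*d,d],-1)
    return P@rot(c['orientation']).T+np.array(c['origin'])
def save(n,img): cv2.imwrite('pics/'+n+'.png',img[:,:,::-1])
E
python3 - <<'E'
from h import *
for n in ['scene','top']:
    c=cal(n);print(n,c)
    im,d=bot.grab_frame(n);save(n+'0',im);np.save(n+'0.npy',d);np.save(n+'0im.npy',im)
    for t in ['caddy','tree','rod','entry_hole','far_hole','pocket_floor','tree_hole','tree_grip','rod_nose','rod_shoulder','rod_grip']:
        print(t,[(round(x['score'],2),np.round(x['centre']).tolist()) for x in bot.tip_of(n,t)])
print(bot.observe())
E
```

```text
scene {'vertical_fov': 44.9518889397838, 'cx': 325.15056821558204, 'cy': 205.43398179891827, 'origin': array([ 1.20159733, -0.88735057,  1.07826412]), 'orientation': array([-2.31873118,  0.0222951 ,  0.60726391])}
caddy [(0.7, [215.0, 313.0]), (0.59, [254.0, 254.0]), (0.51, [158.0, 309.0])]
tree [(0.65, [172.0, 361.0]), (0.6, [143.0, 350.0])]
rod [(0.78, [326.0, 257.0]), (0.52, [270.0, 245.0])]
entry_hole [(0.59, [182.0, 318.0])]
far_hole [(0.58, [206.0, 293.0])]
pocket_floor [(0.95, [207.0, 315.0])]
tree_hole [(0.91, [162.0, 351.0]), (0.6, [127.0, 336.0])]
tree_grip [(0.81, [131.0, 345.0]), (0.78, [161.0, 362.0])]
rod_nose [(0.69, [245.0, 378.0]), (0.68, [328.0, 221.0]), (0.54, [295.0, 226.0])]
rod_shoulder [(0.91, [324.0, 279.0]), (0.55, [252.0, 258.0])]
rod_grip [(0.93, [320.0, 288.0]), (0.68, [248.0, 256.0])]
top {'vertical_fov': 54.57148666974207, 'cx': 325.14748378897565, 'cy': 199.36388880286478, 'origin': array([ 4.51134289e-01, -1.24707058e-03,  1.28648920e+00]), 'orientation': array([-3.05707505, -0.01568664, -1.58960179])}
caddy [(0.94, [215.0, 314.0])]
tree [(0.71, [212.0
[... 553 characters left out ...]
 385.0]), (0.54, [157.0, 429.0])]
{'clock': 1.2, 'qpos': array([-1.20619624,  0.52138606, -0.03631384,  1.59953806,  0.02119634,
        1.02106946, -0.11279447]), 'qd': array([0.00093909, 0.00040008, 0.00170047, 0.00013341, 0.00082574,
       0.0009163 , 0.00062739]), 'joint_efforts': array([-1.61267784e-03, -9.26845908e+01,  1.97696596e+00, -3.70252991e+01,
        1.78225263e-02,  2.00140574e-03, -1.82889949e-05]), 'position': array([0.2632751 , 0.56682306, 0.23128566]), 'tool_rot': array([-3.14157554e+00, -9.55211797e-06,  2.70676596e+00]), 'force': array([-0.1705687 , -0.47163901, -0.28480573]), 'moment': array([ 0.02634505, -0.05877165,  0.08163457]), 'grip_width': 0.08503563631147575}
```

Run:
```python
import cv2
for n,(a,b,c,d) in {'scene':(90,390,130,530),'top':(80,340,130,530)}.items():
    im=cv2.imread(f'pics/{n}0.png'); cv2.imwrite(f'pics/{n}0z.png',cv2.resize(im[a:b,c:d],None,fx=2,fy=2,interpolation=cv2.INTER_CUBIC))
```

```text
(no output)
```

View pics/scene0z.png

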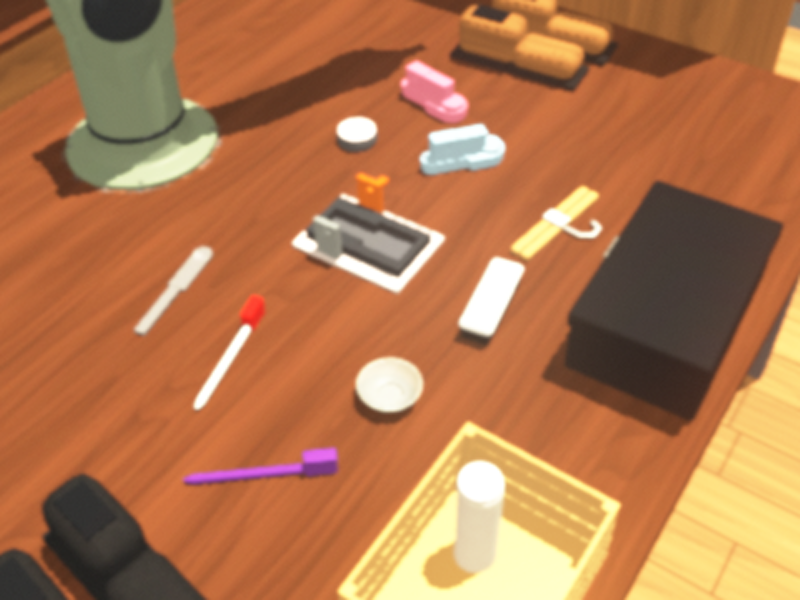

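View pics/top0z.png

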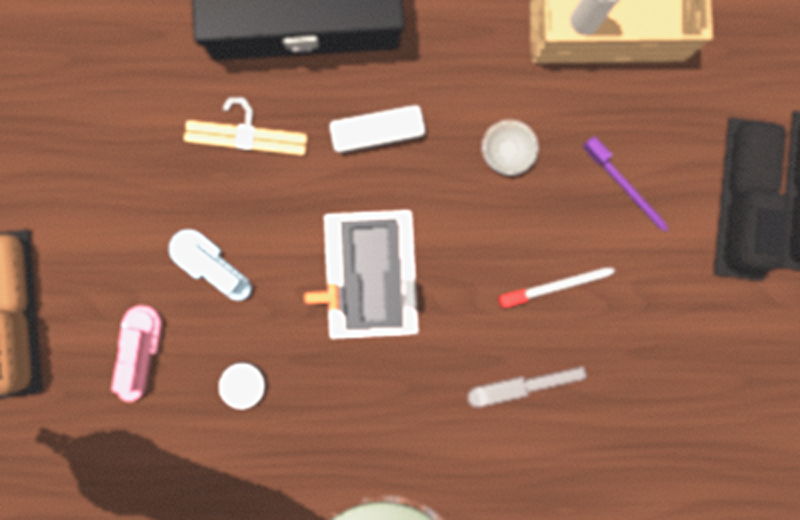

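Run:
```python
from h import *
c=cal('top');im=np.load('top0im.npy');d=np.load('top0.npy');P=cloud(c,d)
hsv=cv2.cvtColor(im,cv2.COLOR_RGB2HSV)
table=P[(d>0)];print('table z',np.median(table[:,2]))
def reg(name,m):
    Q=P[m&(d>0)];print(name,m.sum(),'med',np.median(Q,0).round(4),'min',np.percentile(Q,2,0).round(4),'max',np.percentile(Q,98,0).round(4));return Q
H,S,V=[hsv[:,:,i].astype(int) for i in range(3)]
v,u=np.mgrid[0:400,0:640]
box=lambda a,b,cc,dd:(v>=a)&(v<b)&(u>=cc)&(u<dd)
tree=box(185,235,205,262)&(H>80)&(H<125)&(V>110)
Q=reg('tree',tree)
def ax(Q):
    m=Q[:,:2].mean(0);w,V=np.linalg.eigh(np.cov((Q[:,:2]-m).T));return m,np.degrees(np.arctan2(V[1,1],V[0,1]))
Qs=Q[Q[:,2]>.045];print('spine',len(Qs),ax(Qs),np.median(Qs[:,2]));print(ax(Q))
tab=box(215,245,370,400)&((H<8)|(H>170))&(S>200)&(V>150);
Qt=reg('tab',tab);print(ax(Qt))
sh=box(205,240,388,445)&(S<90)&(V>150);Qr=reg('shaft',sh);print(ax(Qr))
b=box(175,260,280,345)
orange=b&(H>8)&(H<22)&(S>180)&(V>180);reg('orange',orange)
base=box(170,260,285,345)&(S<60)&(V>200);Qb=reg('base',base)
r=cv2.minAreaRect(Qb[:,:2].astype(np.float32)*1000);print(r)
z=lambda r,c_,h:px2z(c,r,c_,h).round(4)
print('noses',z(217,434,.006),'shoulder',z(225,395,.006),'entry',z(233,298,.058),'far',z(227,338,.058),'caddy',z(215,314,0),'floor',z(219,312,.008),'thole',z(220,239,.05),'tgrip',z(209,231,.048))
```

```text
table z 6.141158484940235e-05
tree 373 med [0.5175 0.2624 0.0251] min [ 0.4689  0.21   -0.0028] max [0.5768 0.3396 0.0687]
spine 71 (array([0.50751547, 0.25158905]), np.float64(-138.6041893858573)) 0.06462955354966438
(array([0.51911212, 0.2665808 ]), np.float64(51.14456807811183))
  return _methods._mean(a, axis=axis, dtype=dtype,
  ret = um.true_divide(
Traceback (most recent call last):
IndexError: index -1 is out of bounds for axis 0 with size 0
```

Run:
```python
from h import *
c=cal('top');im=np.load('top0im.npy');d=np.load('top0.npy');P=cloud(c,d)
hsv=cv2.cvtColor(im,cv2.COLOR_RGB2HSV)
H,S,V=[hsv[:,:,i].astype(int) for i in range(3)]
v,u=np.mgrid[0:400,0:640]
box=lambda a,b,cc,dd:(v>=a)&(v<b)&(u>=cc)&(u<dd)
print(hsv[229,384:390],im[229,384:390])
def pts(m,h):
    rr,cc=np.nonzero(m);return np.array([px2z(c,a,b,h) for a,b in zip(rr,cc)])
def ax(Q):
    m=Q[:,:2].mean(0);w,V=np.linalg.eigh(np.cov((Q[:,:2]-m).T));return m.round(4),np.degrees(np.arctan2(V[1,1],V[0,1])).round(1)
for nm,m,h in [('tab',box(215,245,370,400)&((H<8)|(H>170))&(S>150)&(V>120),.032),('shaft',box(205,240,396,445)&(S<110)&(V>140),.006),('orange',box(215,240,275,305)&(H<22)&(H>8)&(S>190)&(V>170),.058),('base',box(170,260,285,345)&(S<40)&(V>215),.008)]:
    print(nm,m.sum())
    if m.sum()<5: continue
    Q=pts(m,h);print(ax(Q),Q.min(0).round(4),Q.max(0).round(4));q=cv2.minAreaRect(Q[:,:2].astype(np.float32)*1000);print(q)
    print('depth z',np.median(P[m&(d>0)],0))
z=lambda r,c_,h:px2z(c,r,c_,h).round(4)
print('noses',z(217,434,.006),'shoulder',z(225,395,.006),'entry',z(233,298,.058),'far',z(227,338,.058),'caddy',z(215,314,0),'floor',z(219,312,.008),'thole',z(220,239,.05),'tgrip',z(209,231,.048))
cw=cal('wrist');print(cw); o=bot.observe();Rt=rot(o['tool_rot']);print('cam in tool',Rt.T@(cw['origin']-o['position']),(Rt.T@rot(cw['orientation'])).round(3))
```

```text
[[  2 141 248]
 [  1 145 247]
 [  2 145 247]
 [  1 146 248]
 [  1 146 248]
 [  1 149 248]] [[248 118 111]
 [247 113 107]
 [247 114 107]
 [248 111 106]
 [248 112 106]
 [248 109 103]]
tab 73
(array([ 0.4569, -0.2159]), np.float64(102.7)) [ 0.4445 -0.2405  0.032 ] [ 0.4733 -0.195   0.032 ]
((457.0618591308594, -216.3489990234375), (24.958641052246094, 45.67961883544922), 12.86844539642334)
depth z [ 0.45448974 -0.21839407  0.02210864]
shaft 273
(array([ 0.4846, -0.3226]), np.float64(104.4)) [ 0.46   -0.3937  0.006 ] [ 0.5077 -0.2556  0.006 ]
((485.16790771484375, -323.89178466796875), (21.418312072753906, 144.61346435546875), 14.420513153076172)
depth z [ 0.48489986 -0.32193126  0.00787654]
orange 0
base 1067
(array([0.5084, 0.0097]), np.float64(-173.6)) [ 0.4001 -0.0632  0.008 ] [0.6068 0.086  0.008 ]
((503.041015625, 11.029312133789062), (204.66604614257812, 145.094970703125), 1.9224261045455933)
depth z [0.51850204 0.00623627 0.00852329]
noses [ 0.4942 -0.3833  0.006 ] shoulder [ 0.4702 -0.2527  0.006 ] entry [0.4499 0.0651 0.058 ] far [ 0.4664 -0.0615  0.058 ] caddy [0.5083 0.0145 0.    ] floor [0.4949 0.0212 0.008 ] thole [0.4945 0.2522 0.05  ] tgrip [0.5301 0.278  0.048 ]
{'vertical_fov': 64.34930325239804, 'cx': 321.9518367958691, 'cy': 204.24390556491338, 'origin': array([0.19739377, 0.59763083, 0.37360214]), 'orientation': array([2.85396843e+00, 7.56688365e-04, 1.13678632e+00])}
cam in tool [ 0.07272985  0.00018573 -0.14231579] [[ 0.001 -0.959 -0.284]
 [ 1.     0.001 -0.   ]
 [ 0.001 -0.284  0.959]]
```

```bash
python3 -m inch '[{"rz":0.142,"hand":-1},{"rz":0.142},{"rz":0.142},{"rz":0.142},{"rz":0.142},{"rz":0.142},{"rz":0.142},{"rz":0.142},{"rz":0.142},{"rz":0.142}]'
python3 -m inch '[{"rz":0.142},{"rz":0.142},{"rz":0.142},{"rz":0.138},{"dy":45},{"dy":45},{"dy":45},{"dy":45},{"dy":45},{"dy":45}]'
python3 -m inch '[{"dy":45,"dx":-6,"dz":-10},{"dy":45,"dx":-6,"dz":-10},{"dy":35,"dz":-10},{"dx":0}]'; python3 -c "
from h import *;print(bot.observe()['qpos'])"
```

```text
[-1.20619624  0.52138606 -0.03631384  1.59953806  0.02119634  1.02106946
 -0.11279447]schema error: expected keys dx, dy, dz, rx, ry, rz, hand
schema error: expected keys dx, dy, dz, rx, ry, rz, hand
schema error: expected keys dx, dy, dz, rx, ry, rz, hand
```

```bash
python3 -m inch '[{"dx":0,"dy":0,"dz":0,"rx":0,"ry":0,"rz":0.142,"hand":-1},{"dx":0,"dy":0,"dz":0,"rx":0,"ry":0,"rz":0.142,"hand":-1},{"dx":0,"dy":0,"dz":0,"rx":0,"ry":0,"rz":0.142,"hand":-1},{"dx":0,"dy":0,"dz":0,"rx":0,"ry":0,"rz":0.142,"hand":-1},{"dx":0,"dy":0,"dz":0,"rx":0,"ry":0,"rz":0.142,"hand":-1},{"dx":0,"dy":0,"dz":0,"rx":0,"ry":0,"rz":0.142,"hand":-1},{"dx":0,"dy":0,"dz":0,"rx":0,"ry":0,"rz":0.142,"hand":-1}]'
python3 -m inch '[{"dx":0,"dy":0,"dz":0,"rx":0,"ry":0,"rz":0.142,"hand":-1},{"dx":0,"dy":0,"dz":0,"rx":0,"ry":0,"rz":0.142,"hand":-1},{"dx":0,"dy":0,"dz":0,"rx":0,"ry":0,"rz":0.142,"hand":-1},{"dx":0,"dy":0,"dz":0,"rx":0,"ry":0,"rz":0.142,"hand":-1},{"dx":0,"dy":0,"dz":0,"rx":0,"ry":0,"rz":0.142,"hand":-1},{"dx":0,"dy":0,"dz":0,"rx":0,"ry":0,"rz":0.142,"hand":-1},{"dx":0,"dy":0,"dz":0,"rx":0,"ry":0,"rz":0.138,"hand":-1}]'
python3 -c "
from h import *;print(bot.observe()['qpos'])"
```

```text
clock: 1.9
position: [0.2632, 0.5669, 0.2313]
tool_rot: [-3.142, -0.0, 1.707]
force: [-0.6, -0.2, 0.2]
grip_width: 0.0852
clock: 2.6
position: [0.2632, 0.5669, 0.2313]
tool_rot: [-3.141, -0.0, 0.717]
force: [0.0, -0.0, 0.3]
grip_width: 0.0857
[-1.53335242  0.56324126  0.46014452  1.61817925 -0.28096628  1.02635118
 -1.84194015]
```

```bash
python3 -m inch '[{"dx":0,"dy":45,"dz":-5,"rx":0,"ry":0,"rz":0,"hand":-1},{"dx":0,"dy":45,"dz":-5,"rx":0,"ry":0,"rz":0,"hand":-1},{"dx":0,"dy":45,"dz":-5,"rx":0,"ry":0,"rz":0,"hand":-1},{"dx":-4,"dy":45,"dz":-5,"rx":0,"ry":0,"rz":0,"hand":-1},{"dx":-4,"dy":45,"dz":-5,"rx":0,"ry":0,"rz":0,"hand":-1},{"dx":-4,"dy":45,"dz":0,"rx":0,"ry":0,"rz":0,"hand":-1},{"dx":0,"dy":45,"dz":0,"rx":0,"ry":0,"rz":0,"hand":-1},{"dx":0,"dy":45,"dz":0,"rx":0,"ry":0,"rz":0,"hand":-1},{"dx":0,"dy":35,"dz":0,"rx":0,"ry":0,"rz":0,"hand":-1},{"dx":0,"dy":0,"dz":0,"rx":0,"ry":0,"rz":0,"hand":-1}]'
python3 - <<'E'
from h import *
print(bot.observe()['qpos'])
c=cal('wrist');im,d=bot.grab_frame('wrist');save('w1',im);np.savez('w1.npz',im=im,d=d,**c)
for t in ['tree','tree_hole','tree_grip']:
    print(t,[(round(x['score'],2),np.round(x['centre'],1).tolist()) for x in bot.tip_of('wrist',t)])
for x in bot.trace('wrist','tree'): print(x['score'],x['box'],x['region'].sum())
E
```

```text
clock: 3.6
position: [0.5184, 0.258, 0.2567]
tool_rot: [3.14, -0.0, 0.717]
force: [-0.8, -0.5, 0.2]
grip_width: 0.0854
[-0.93425454  0.46793671  0.52555052  1.71681906 -0.26532313  1.02761535
 -1.17154612]
tree [(0.92, [184.6, 168.6]), (0.88, [161.3, 315.6])]
tree_hole [(0.92, [207.4, 134.2]), (0.56, [197.0, 322.7])]
tree_grip [(0.62, [188.9, 158.2]), (0.59, [163.3, 312.0])]
0.82 [284.0, 99.2, 339.0, 224.3] 4516
0.63 [101.2, 136.8, 222.5, 231.9] 5111
```

View pics/w1.png

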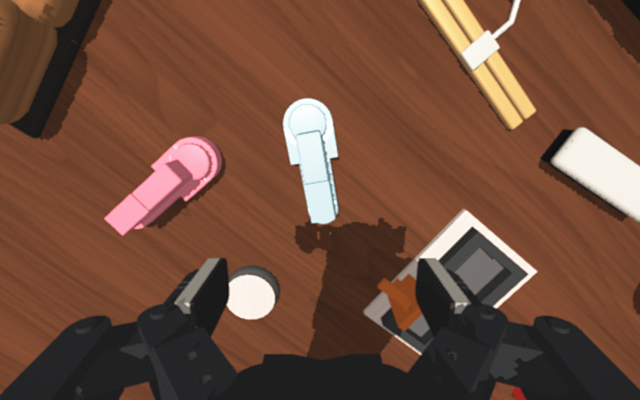

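```bash
cat >> h.py <<'E'
def treefit(im,d,c,box,zlo=.057,zhi=.075):
    P=cloud(c,d);H,S,V=[cv2.cvtColor(im,cv2.COLOR_RGB2HSV)[:,:,i].astype(int) for i in range(3)]
    v,u=np.mgrid[0:400,0:640]
    m=(u>box[0])&(u<box[2])&(v>box[1])&(v<box[3])&(d>0)&(P[:,:,2]>zlo)&(P[:,:,2]<zhi)
    m=cv2.erode(m.astype(np.uint8),np.ones((3,3)))>0
    Q=P[m]; r=cv2.minAreaRect((Q[:,:2]*1000).astype(np.float32))
    mm=Q[:,:2].mean(0);w,E=np.linalg.eigh(np.cov((Q[:,:2]-mm).T));
    print('spine n',len(Q),'mean',mm.round(4),'ang',np.degrees(np.arctan2(E[1,1],E[0,1])).round(2),'rect',np.round(r[0],1),np.round(r[1],1),round(r[2],2),'z',np.median(Q[:,2]).round(4))
    return Q
E
python3 - <<'E'
from h import *
z=np.load('w1.npz');c={k:z[k] for k in ['vertical_fov','cx','cy','origin','orientation']}
im,d=z['im'],z['d']
treefit(im,d,c,[270,90,350,235])
P=cloud(c,d)
for n,r,cc,h in [('hole',197,322.7,.05),('grip',163.3,312,.048),('origin',161.3,315.6,0)]: print(n,px2z(c,r,cc,h).round(4))
H,S,V=[cv2.cvtColor(im,cv2.COLOR_RGB2HSV)[:,:,i].astype(int) for i in range(3)]
v,u=np.mgrid[0:400,0:640]
m=(u>270)&(u<350)&(v>90)&(v<235)&(S<110)&(V>140)&(d>0)
Q=P[m];r=cv2.minAreaRect((Q[Q[:,2]>.012][:,:2]*1000).astype(np.float32));print('foot',r, P[P[:,:,2]>-1].shape, 'table z',np.median(P[60:90,200:260,2]))
E
```

```text
spine n 1890 mean [0.5162 0.2668] ang 50.59 rect [514.8 265.1] [95.4 23.6] 50.75 z 0.0658
hole [0.5018 0.2424 0.05  ]
grip [0.5227 0.2765 0.048 ]
origin [0.5208 0.2707 0.    ]
foot ((519.8407592773438, 271.4749450683594), (149.9200439453125, 55.9517822265625), 50.899044036865234) (256000, 3) table z -0.0002162917059717051
```

```bash
python3 -m inch '[{"dx":0,"dy":0,"dz":0,"rx":0,"ry":0,"rz":-0.085,"hand":-1},{"dx":0,"dy":0,"dz":0,"rx":0,"ry":0,"rz":-0.085,"hand":-1},{"dx":16.6,"dy":-7.3,"dz":20,"rx":0,"ry":0,"rz":0,"hand":-1},{"dx":0,"dy":0,"dz":40,"rx":0,"ry":0,"rz":0,"hand":-1},{"dx":0,"dy":0,"dz":40,"rx":0,"ry":0,"rz":0,"hand":-1},{"dx":0,"dy":0,"dz":40,"rx":0,"ry":0,"rz":0,"hand":-1},{"dx":0,"dy":0,"dz":35,"rx":0,"ry":0,"rz":0,"hand":-1}]'
python3 - <<'E'
from h import *
c=cal('wrist');im,d=bot.grab_frame('wrist');save('w2',im);np.savez('w2.npz',im=im,d=d,**c)
E
```

```text
clock: 4.55
position: [0.5192, 0.2812, 0.0794]
tool_rot: [-3.141, 0.001, 0.895]
force: [0.9, 0.9, -0.5]
grip_width: 0.0855
```

View pics/w2.png

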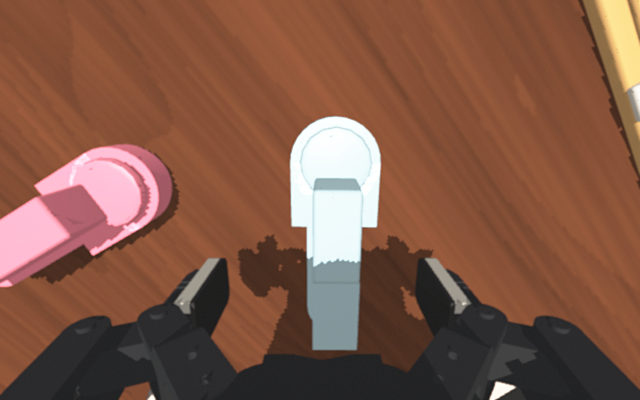

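```bash
python3 - <<'E'
from h import *
z=np.load('w2.npz');c={k:z[k] for k in ['vertical_fov','cx','cy','origin','orientation']}
treefit(z['im'],z['d'],c,[295,170,375,360])
o=bot.observe();print(o['position'],o['tool_rot'],o['qd'].round(3))
E
python3 -m inch '[{"dx":0,"dy":0,"dz":0,"rx":0,"ry":0,"rz":0,"hand":-1},{"dx":0,"dy":0,"dz":0,"rx":0,"ry":0,"rz":0,"hand":-1}]'
```

```text
spine n 7139 mean [0.5179 0.2688] ang 50.98 rect [515.2 265.1] [97.4 24.9] 50.95 z 0.0658
[0.51700743 0.28012742 0.07469525] [-3.13940687  0.00612581  0.89489722] [-0.02  -0.05   0.035 -0.018  0.049  0.135 -0.041]
clock: 4.8
position: [0.5208, 0.2809, 0.0829]
tool_rot: [3.141, -0.001, 0.893]
force: [0.4, 0.3, 0.0]
grip_width: 0.0853
```

```bash
python3 -m inch '[{"dx":-2.3,"dy":5.6,"dz":0,"rx":0,"ry":0,"rz":0,"hand":-1},{"dx":0,"dy":0,"dz":18,"rx":0,"ry":0,"rz":0,"hand":-1},{"dx":0,"dy":0,"dz":18,"rx":0,"ry":0,"rz":0,"hand":-1},{"dx":0,"dy":0,"dz":16,"rx":0,"ry":0,"rz":0,"hand":-1},{"dx":0,"dy":0,"dz":0,"rx":0,"ry":0,"rz":0,"hand":-1},{"dx":0,"dy":0,"dz":0,"rx":0,"ry":0,"rz":0,"hand":-1},{"dx":0,"dy":0,"dz":0,"rx":0,"ry":0,"rz":0,"hand":-1}]' 60
```

```text
clock: 5.5
position: [0.5238, 0.275, 0.0303]
tool_rot: [3.141, -0.001, 0.893]
force: [0.1, 0.4, 0.3]
grip_width: 0.0857
```

```bash
python3 -c "
from h import *
o=bot.observe();print(o['position'],o['tool_rot'])
im,d=bot.grab_frame('wrist');save('w3',im)"
```

```text
[0.52376905 0.27501565 0.03030104] [ 3.14111835e+00 -1.17183881e-03  8.92690193e-01]
```

View pics/w3.png

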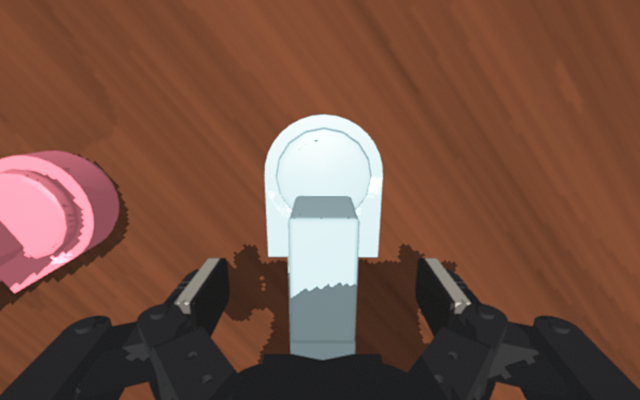

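Centred: the spine at u≈323 lies midway between the pads (228 and 418), clear of the foot. Close.

```bash
python3 -m inch '[{"dx":0,"dy":0,"dz":0,"rx":0,"ry":0,"rz":0,"hand":1},{"dx":0,"dy":0,"dz":0,"rx":0,"ry":0,"rz":0,"hand":1},{"dx":0,"dy":0,"dz":0,"rx":0,"ry":0,"rz":0,"hand":1},{"dx":0,"dy":0,"dz":0,"rx":0,"ry":0,"rz":0,"hand":1},{"dx":0,"dy":0,"dz":0,"rx":0,"ry":0,"rz":0,"hand":1},{"dx":0,"dy":0,"dz":0,"rx":0,"ry":0,"rz":0,"hand":1},{"dx":0,"dy":0,"dz":0,"rx":0,"ry":0,"rz":0,"hand":1},{"dx":0,"dy":0,"dz":0,"rx":0,"ry":0,"rz":0,"hand":1}]' 60
```

```text
clock: 6.35
position: [0.5232, 0.2749, 0.0294]
tool_rot: [-3.142, -0.0, 0.893]
force: [-1.2, 0.2, 4.8]
grip_width: 0.0255
```

```bash
python3 -m inch '[{"dx":0,"dy":0,"dz":-20,"rx":0,"ry":0,"rz":0,"hand":1},{"dx":0,"dy":0,"dz":-40,"rx":0,"ry":0,"rz":0,"hand":1},{"dx":0,"dy":0,"dz":-40,"rx":0,"ry":0,"rz":0,"hand":1},{"dx":0,"dy":0,"dz":-40,"rx":0,"ry":0,"rz":0.12,"hand":1},{"dx":0,"dy":0,"dz":-40,"rx":0,"ry":0,"rz":0.12,"hand":1},{"dx":0,"dy":0,"dz":0,"rx":0,"ry":0,"rz":0.12,"hand":1},{"dx":0,"dy":0,"dz":0,"rx":0,"ry":0,"rz":0.12,"hand":1},{"dx":0,"dy":0,"dz":0,"rx":0,"ry":0,"rz":0.12,"hand":1},{"dx":0,"dy":0,"dz":0,"rx":0,"ry":0,"rz":0.12,"hand":1},{"dx":0,"dy":0,"dz":0,"rx":0,"ry":0,"rz":0.12,"hand":1}]' 60
python3 -m inch '[{"dx":-10,"dy":35,"dz":0,"rx":0,"ry":0,"rz":0.02,"hand":1},{"dx":-10,"dy":35,"dz":0,"rx":0,"ry":0,"rz":0,"hand":1},{"dx":-10,"dy":35,"dz":0,"rx":0,"ry":0,"rz":0,"hand":1},{"dx":-3,"dy":30,"dz":0,"rx":0,"ry":0,"rz":0,"hand":1},{"dx":0,"dy":0,"dz":0,"rx":0,"ry":0,"rz":0,"hand":1},{"dx":0,"dy":0,"dz":0,"rx":0,"ry":0,"rz":0,"hand":1},{"dx":0,"dy":0,"dz":0,"rx":0,"ry":0,"rz":0,"hand":1}]' 60
python3 - <<'E'
from h import *
print(bot.observe()['qpos'])
c=cal('wrist');im,d=bot.grab_frame('wrist');save('w4',im);np.savez('w4.npz',im=im,d=d,**c)
E
```

```text
clock: 7.35
position: [0.523, 0.2748, 0.209]
tool_rot: [3.141, 0.0, 0.048]
force: [-0.2, -0.4, -1.5]
grip_width: 0.0255
clock: 8.05
position: [0.4954, 0.1395, 0.2091]
tool_rot: [-3.142, 0.0, 0.034]
force: [0.6, -0.5, -2.0]
grip_width: 0.0254
[-0.92154888  0.46845576  0.72602052  1.93746774 -0.39862679  0.88280867
 -1.5273389 ]
```

View pics/w4.png

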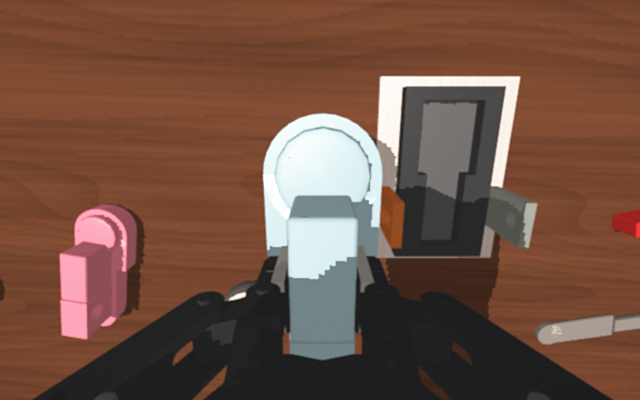

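```bash
cat > caddy.py <<'E'
from h import *
from scipy.optimize import minimize
z=np.load('w4.npz');c={k:z[k] for k in ['vertical_fov','cx','cy','origin','orientation']}
d=z['d'];P=cloud(c,d)
v,u=np.mgrid[0:400,0:640]
m=(u>372)&(u<560)&(v>50)&(v<275)&(d>0)
Q=P[m]
print(np.histogram(Q[:,2],bins=np.arange(-.01,.09,.005)))
F=Q[(Q[:,2]>.021)&(Q[:,2]<.031)]
B=Q[(Q[:,2]>.004)&(Q[:,2]<.012)]
print('foamz',np.median(F[:,2]),'basez',np.median(B[:,2]))
for n,X in (('foam',F),('base',B)):
    r=cv2.minAreaRect((X[:,:2]*1000).astype(np.float32));print(n,len(X),r,cv2.boxPoints(r).round(1).tolist())
# template fit: classify each pt height by model
def model(p,X):
    t=p[2];cc,s=np.cos(t),np.sin(t)
    q=(X[:,:2]*1000-p[:2])@np.array([[cc,-s],[s,cc]])
    x,y=q[:,0],q[:,1]
    h=np.zeros(len(X));h[(abs(x)<100)&(abs(y)<70)]=8
    f=(abs(x)<90)&(abs(y)<48)
    pk=((x>-77)&(x<3)&(abs(y)<20))|((x>=3)&(x<77)&(abs(y)<30))
    h[f&~pk]=26
    return h
X=Q[(Q[:,2]<.032)]
def cost(p): return np.minimum(abs(model(p,X)-X[:,2]*1000),6).mean()
best=None
for yaw in (-.03,0,.03):
    r=minimize(cost,[503,11,yaw],method='Nelder-Mead',options=dict(initial_simplex=[[503,11,yaw],[509,11,yaw],[503,17,yaw],[503,11,yaw+.03]],xatol=.02,fatol=1e-5))
    print(r.x,r.fun,np.degrees(r.x[2]))
E
python3 caddy.py
```

```text
(array([    0,  8787,  7663, 10903,   587,   642,  1629,  7756,   155,
         174,   173,   276,   313,   156,   154,   254,   303,   939,
           0]), array([-0.01 , -0.005,  0.   ,  0.005,  0.01 ,  0.015,  0.02 ,  0.025,
        0.03 ,  0.035,  0.04 ,  0.045,  0.05 ,  0.055,  0.06 ,  0.065,
        0.07 ,  0.075,  0.08 ,  0.085]))
foamz 0.02584514539154792 basez 0.008119179871841076
foam 9290 ((503.648193359375, 12.015235900878906), (180.25965881347656, 132.4072265625), 1.9042541980743408) [[411.3999938964844, 75.19999694824219], [415.79998779296875, -57.099998474121094], [595.9000244140625, -51.20000076293945], [591.5, 81.19999694824219]]
base 11159 ((503.54803466796875, 10.765151977539062), (200.14718627929688, 141.8013458251953), 1.9386730194091797) [[401.1000061035156, 78.19999694824219], [405.8999938964844, -63.5], [606.0, -56.70000076293945], [601.2000122070312, 85.0]]
[5.03796483e+02 1.10761325e+01 3.51601471e-02] 0.9262268425263928 2.0145280374225276
[5.03821604e+02 1.11042483e+01 3.56481768e-02] 0.9259596304041099 2.042490080762408
[5.03787721e+02 1.08246857e+01 3.58330612e-02] 0.9294983952796643 2.0530831743107067
```

Run:
```python
from h import *
z=np.load('w4.npz');c={k:z[k] for k in ['vertical_fov','cx','cy','origin','orientation']}
d=z['d'];P=cloud(c,d)
o=bot.observe();Rt=rot(o['tool_rot']);print(o['position'],o['tool_rot'])
v,u=np.mgrid[0:400,0:640]
# into tool frame
T=((P-o['position'])@Rt)*1000
m=(u>255)&(u<392)&(v>105)&(v<350)&(d>0)
print(np.histogram(T[m][:,2],bins=np.arange(-60,60,4)))
sp=m&(T[...,2]<-30)&(T[...,2]>-45)&(v>215); 
sp=cv2.erode(sp.astype(np.uint8),np.ones((3,3)))>0
Q=T[sp];print('spine top z',np.median(Q[:,2]),cv2.minAreaRect(Q[:,:2].astype(np.float32)),'pct',np.percentile(Q,[1,99],0).round(1))
e=np.linalg.lstsq(np.c_[Q[:,0],Q[:,1],np.ones(len(Q))],Q[:,2],rcond=None)[0];print('tilt',e)
foot=m&(T[...,2]>-10)&(T[...,2]<15);Q=T[foot];print('foot/instep',np.percentile(Q,[0.5,99.5],0).round(1))
f=m&(T[...,2]>2)&(T[...,2]<9);Q=T[f];print('foot top',np.median(Q[:,2]),np.percentile(Q,[0.5,99.5],0).round(1))
```

```text
[0.49538432 0.13957731 0.2090868 ] [3.14148757e+00 1.59659800e-04 3.39743618e-02]
(array([ 234,  403,  366,  587,  294, 7187, 2877,  463,  462,  401,  356,
        329,  284, 3768, 2155,   34, 4899,    2,    2,    4,    1,    1,
          0,    0,    0,    0,    0,    0,    0]), array([-60, -56, -52, -48, -44, -40, -36, -32, -28, -24, -20, -16, -12,
        -8,  -4,   0,   4,   8,  12,  16,  20,  24,  28,  32,  36,  40,
        44,  48,  52,  56]))
spine top z -36.40713289661307 ((7.610145568847656, 0.28748512268066406), (47.64789581298828, 56.394813537597656), 88.1807861328125) pct [[-19.2 -17.6 -42.2]
 [ 35.   16.8 -33.7]]
tilt [ 4.20702594e-03 -2.59979125e-03 -3.65369093e+01]
foot/instep [[  1.8 -28.   -9.2]
 [ 69.3  27.3   7. ]]
foot top 5.591553832460511 [[  0.9 -28.2   4.1]
 [ 69.7  27.5   7.2]]
```

```bash
python3 -m inch '[{"dx":3,"dy":33,"dz":0,"rx":0,"ry":0,"rz":0,"hand":1},{"dx":3,"dy":33,"dz":0,"rx":0,"ry":0,"rz":0,"hand":1},{"dx":3.1,"dy":33,"dz":0,"rx":0,"ry":0,"rz":0,"hand":1},{"dx":0,"dy":30.1,"dz":0,"rx":0,"ry":0,"rz":0,"hand":1},{"dx":0,"dy":0,"dz":30,"rx":0,"ry":0,"rz":0,"hand":1},{"dx":0,"dy":0,"dz":35,"rx":0,"ry":0,"rz":0,"hand":1},{"dx":0,"dy":0,"dz":35,"rx":0,"ry":0,"rz":0,"hand":1},{"dx":0,"dy":0,"dz":30,"rx":0,"ry":0,"rz":0,"hand":1},{"dx":0,"dy":0,"dz":0,"rx":0,"ry":0,"rz":0,"hand":1},{"dx":0,"dy":0,"dz":0,"rx":0,"ry":0,"rz":0,"hand":1}]' 60
python3 -m inch '[{"dx":0,"dy":0,"dz":0,"rx":0,"ry":0,"rz":0,"hand":1}]' 60
python3 - <<'E'
from h import *
o=bot.observe();p=o['position']*1000;print(p,o['tool_rot'],'err xy',508.9-p[0],10.85-p[1])
c=cal('wrist');im,d=bot.grab_frame('wrist');save('w5',im);np.savez('w5.npz',im=im,d=d,**c)
E
```

```text
clock: 9.1
position: [0.5089, 0.01, 0.0797]
tool_rot: [3.141, 0.001, 0.033]
force: [-0.0, -0.1, -2.1]
grip_width: 0.0252
clock: 9.2
position: [0.5095, 0.0102, 0.0807]
tool_rot: [-3.141, -0.002, 0.033]
force: [0.1, 0.7, -1.1]
grip_width: 0.0255
[509.53517096  10.15473098  80.68332903] [-3.14147677e+00 -1.79381574e-03  3.31494233e-02] err xy -0.6351709562337078 0.6952690219162445
```

View pics/w5.png

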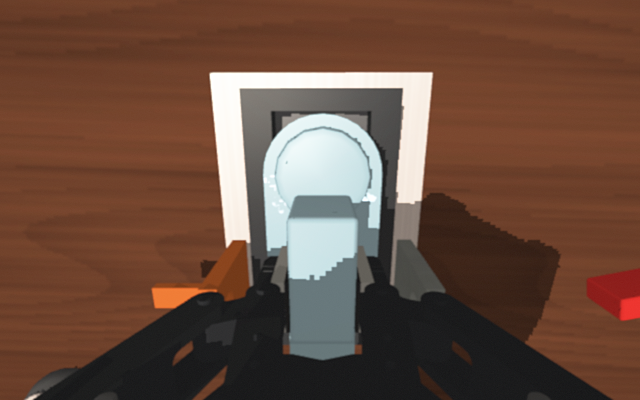

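Run:
```python
from h import *
from scipy.optimize import minimize
z=np.load('w5.npz');c={k:z[k] for k in ['vertical_fov','cx','cy','origin','orientation']}
d=z['d'];P=cloud(c,d)
v,u=np.mgrid[0:400,0:640]
m=(u>190)&(u<450)&(v>50)&(v<230)&(d>0)&~((u>255)&(u<392)&(v>100))
X=P[m];X=X[X[:,2]<.032]
def cost(p):
    t=p[2];cc,s=np.cos(t),np.sin(t)
    q=(X[:,:2]*1000-p[:2])@np.array([[cc,-s],[s,cc]]);x,y=q.T
    h=np.zeros(len(X));h[(abs(x)<100)&(abs(y)<70)]=8
    f=(abs(x)<90)&(abs(y)<48);pk=((x>-77)&(x<3)&(abs(y)<20))|((x>=3)&(x<77)&(abs(y)<30))
    h[f&~pk]=26
    return np.minimum(abs(h-X[:,2]*1000),6).mean()
for y in (.02,.035,.05):
    r=minimize(cost,[503,11,y],method='Nelder-Mead',options=dict(initial_simplex=[[503,11,y],[507,11,y],[503,15,y],[503,11,y+.03]],xatol=.02,fatol=1e-5));print(r.x,r.fun)
```

```text
[5.04461511e+02 1.11691722e+01 3.44949155e-02] 0.5832233012010113
[5.04320706e+02 1.11206942e+01 3.45813402e-02] 0.5830058436302101
[5.04923293e+02 1.11391483e+01 3.48440404e-02] 0.5829748689847871
```

```bash
python3 -m inch '[{"dx":-0.2,"dy":-0.7,"dz":0,"rx":0,"ry":0,"rz":0,"hand":1},{"dx":0,"dy":0,"dz":10,"rx":0,"ry":0,"rz":0,"hand":1},{"dx":0,"dy":0,"dz":10,"rx":0,"ry":0,"rz":0,"hand":1},{"dx":0,"dy":0,"dz":6,"rx":0,"ry":0,"rz":0,"hand":1},{"dx":0,"dy":0,"dz":3,"rx":0,"ry":0,"rz":0,"hand":1},{"dx":0,"dy":0,"dz":0,"rx":0,"ry":0,"rz":0,"hand":1},{"dx":0,"dy":0,"dz":0,"rx":0,"ry":0,"rz":0,"hand":1}]' 60
```

```text
clock: 9.95
position: [0.5085, 0.0105, 0.0503]
tool_rot: [3.141, 0.0, 0.033]
force: [1.9, 0.1, -1.5]
grip_width: 0.0252
```

```bash
python3 -m inch '[{"dx":0,"dy":0,"dz":3,"rx":0,"ry":0,"rz":0,"hand":1},{"dx":0,"dy":0,"dz":3,"rx":0,"ry":0,"rz":0,"hand":1},{"dx":0,"dy":0,"dz":0,"rx":0,"ry":0,"rz":0,"hand":1}]' 60
python3 -m inch '[{"dx":0,"dy":0,"dz":3,"rx":0,"ry":0,"rz":0,"hand":1},{"dx":0,"dy":0,"dz":3,"rx":0,"ry":0,"rz":0,"hand":1},{"dx":0,"dy":0,"dz":0,"rx":0,"ry":0,"rz":0,"hand":1},{"dx":0,"dy":0,"dz":0,"rx":0,"ry":0,"rz":0,"hand":1}]' 60
```

```text
clock: 10.25
position: [0.5083, 0.0107, 0.044]
tool_rot: [3.142, 0.0, 0.033]
force: [-0.6, 0.0, -1.3]
grip_width: 0.0254
clock: 10.65
position: [0.5084, 0.0106, 0.0382]
tool_rot: [3.142, 0.0, 0.033]
force: [-0.2, -0.4, -1.4]
grip_width: 0.0254
```

```bash
python3 -m inch '[{"dx":0,"dy":0,"dz":1,"rx":0,"ry":0,"rz":0,"hand":1},{"dx":0,"dy":0,"dz":1,"rx":0,"ry":0,"rz":0,"hand":1},{"dx":0,"dy":0,"dz":0,"rx":0,"ry":0,"rz":0,"hand":1},{"dx":0,"dy":0,"dz":0,"rx":0,"ry":0,"rz":0,"hand":1}]' 60
python3 - <<'E'
from h import *
o=bot.observe();p=o['position'];Rt=rot(o['tool_rot']);print(p)
c=cal('wrist');im,d=bot.grab_frame('wrist');save('w6',im);np.savez('w6.npz',im=im,d=d,**c)
P=cloud(c,d);v,u=np.mgrid[0:400,0:640]
m=(u>295)&(u<350)&(v>225)&(v<330)&(d>0)
print('spine top z',np.median(P[m][:,2]),np.percentile(P[m][:,2],[5,95]))
E
```

```text
clock: 11.05
position: [0.5086, 0.0106, 0.0373]
tool_rot: [-3.141, -0.001, 0.032]
force: [-7.5, 1.0, 29.3]
grip_width: 0.0255
[0.50857757 0.0105712  0.03733781]
spine top z 0.07377794255353498 [0.07286473 0.07466711]
```

View pics/w6.png

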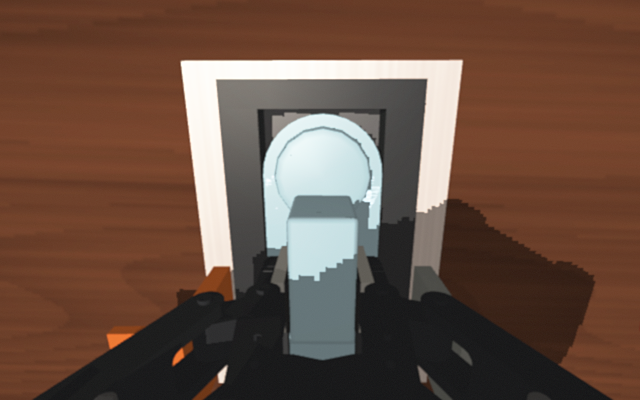

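```bash
python3 -m inch '[{"dx":0,"dy":0,"dz":-0.7,"rx":0,"ry":0,"rz":0,"hand":1},{"dx":0,"dy":0,"dz":0,"rx":0,"ry":0,"rz":0,"hand":0.1},{"dx":0,"dy":0,"dz":0,"rx":0,"ry":0,"rz":0,"hand":0.1},{"dx":0,"dy":0,"dz":0,"rx":0,"ry":0,"rz":0,"hand":0.1},{"dx":0,"dy":0,"dz":0,"rx":0,"ry":0,"rz":0,"hand":0.1}]' 60
```

```text
clock: 11.6
position: [0.5084, 0.0106, 0.0369]
tool_rot: [3.141, 0.0, 0.033]
force: [0.7, -0.5, -0.2]
grip_width: 0.0384
```

```bash
python3 -m inch '[{"dx":0,"dy":0,"dz":-10,"rx":0,"ry":0,"rz":0,"hand":0.1},{"dx":0,"dy":0,"dz":-30,"rx":0,"ry":0,"rz":0,"hand":0.1},{"dx":0,"dy":0,"dz":-45,"rx":0,"ry":0,"rz":0,"hand":0.1},{"dx":0,"dy":0,"dz":-45,"rx":0,"ry":0,"rz":0,"hand":0.1},{"dx":0,"dy":0,"dz":-45,"rx":0,"ry":0,"rz":0,"hand":0},{"dx":0,"dy":0,"dz":-38,"rx":0,"ry":0,"rz":-0.138,"hand":-1},{"dx":0,"dy":0,"dz":0,"rx":0,"ry":0,"rz":-0.138,"hand":-1},{"dx":0,"dy":0,"dz":0,"rx":0,"ry":0,"rz":-0.138,"hand":-1},{"dx":0,"dy":0,"dz":0,"rx":0,"ry":0,"rz":-0.138,"hand":-1},{"dx":0,"dy":0,"dz":0,"rx":0,"ry":0,"rz":-0.138,"hand":-1}]' 60
python3 -m inch '[{"dx":0,"dy":0,"dz":0,"rx":0,"ry":0,"rz":-0.138,"hand":-1},{"dx":0,"dy":0,"dz":0,"rx":0,"ry":0,"rz":-0.138,"hand":-1},{"dx":0,"dy":0,"dz":0,"rx":0,"ry":0,"rz":-0.138,"hand":-1},{"dx":0,"dy":0,"dz":0,"rx":0,"ry":0,"rz":-0.138,"hand":-1},{"dx":0,"dy":0,"dz":0,"rx":0,"ry":0,"rz":-0.138,"hand":-1},{"dx":0,"dy":0,"dz":0,"rx":0,"ry":0,"rz":-0.138,"hand":-1},{"dx":0,"dy":0,"dz":0,"rx":0,"ry":0,"rz":-0.138,"hand":-1},{"dx":0,"dy":0,"dz":0,"rx":0,"ry":0,"rz":-0.138,"hand":-1},{"dx":0,"dy":0,"dz":0,"rx":0,"ry":0,"rz":0,"hand":-1}]' 60
python3 - <<'E'
from h import *
print(bot.observe()['qpos'])
c=cal('wrist');im,d=bot.grab_frame('wrist');save('w7',im);np.savez('w7.npz',im=im,d=d,**c)
E
```

```text
clock: 12.6
position: [0.5082, 0.0104, 0.2507]
tool_rot: [3.141, -0.0, 0.728]
force: [0.8, 0.3, -0.2]
grip_width: 0.0853
clock: 13.5
position: [0.5083, 0.0102, 0.2506]
tool_rot: [3.141, 0.0, 1.829]
force: [1.4, -0.5, 0.7]
grip_width: 0.0854
[-0.40262792  0.32714766  0.33906307  1.89416822 -0.13237988  0.94158804
  0.25582717]
```

View pics/w7.png

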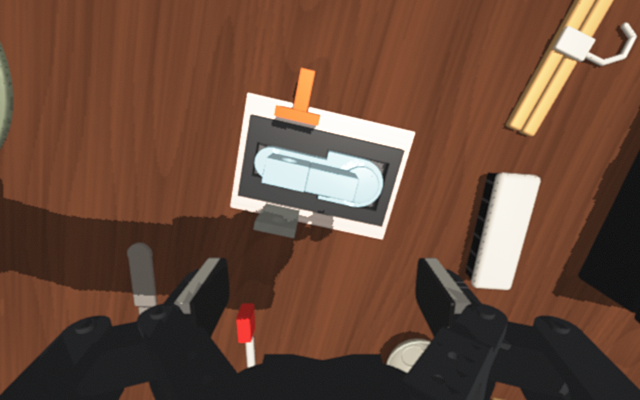

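Run:
```python
from h import *
from scipy.optimize import minimize
z=np.load('w7.npz');c={k:z[k] for k in ['vertical_fov','cx','cy','origin','orientation']}
d=z['d'];P=cloud(c,d);im=z['im']
v,u=np.mgrid[0:400,0:640]
m=(u>205)&(u<440)&(v>50)&(v<262)&(d>0)
X=P[m];X=X[X[:,2]<.032]
def loc(p,X):
    t=p[2];cc,s=np.cos(t),np.sin(t)
    return (X[:,:2]*1000-p[:2])@np.array([[cc,-s],[s,cc]])
def cost(p):
    x,y=loc(p,X).T
    h=np.zeros(len(X));h[(abs(x)<100)&(abs(y)<70)]=8
    f=(abs(x)<90)&(abs(y)<48);pk=((x>-77)&(x<3)&(abs(y)<20))|((x>=3)&(x<77)&(abs(y)<30))
    h[f&~pk]=26
    w=~pk
    return (np.minimum(abs(h-X[:,2]*1000),6)*w).mean()
best=None
for y in (.02,.035,.05):
    r=minimize(cost,[503,11,y],method='Nelder-Mead',options=dict(initial_simplex=[[503,11,y],[507,11,y],[503,15,y],[503,11,y+.03]],xatol=.02,fatol=1e-5));print(r.x,r.fun)
    if best is None or r.fun<best.fun: best=r
p=best.x
Q=P[m]
def show(n,s):
    l=loc(p,Q[s]);zz=Q[s][:,2]*1000
    print(n,len(l),'x',np.percentile(l[:,0],[1,50,99]).round(1),'y',np.percentile(l[:,1],[1,50,99]).round(1),'z',np.percentile(zz,[5,50,95]).round(1))
L=loc(p,Q);zz=Q[:,2]*1000
show('orange top',(zz>70)&(L[:,1]>45))
show('ledge',(zz>46)&(zz<53)&(L[:,1]>66))
show('grey top',(zz>70)&(L[:,1]<-45))
s=(zz>70)&(abs(L[:,1])<30);show('spine top',s)
print(cv2.minAreaRect(L[s].astype(np.float32)))
```

```text
[5.03677780e+02 1.03280350e+01 3.57520728e-02] 0.6827265601557839
[5.03644928e+02 1.02459457e+01 3.46446255e-02] 0.6831928047597488
[5.03674092e+02 1.02287523e+01 3.47689612e-02] 0.6832769666989892
orange top 499 x [-56.5 -35.1 -13.4] y [55.3 60.3 65.1] z [74.5 75.8 76.9]
ledge 565 x [-41.8 -34.9 -28. ] y [ 66.5  86.1 104.8] z [47.9 49.2 50.4]
grey top 441 x [-56.3 -34.9 -13.4] y [-64.7 -58.8 -54.4] z [71.5 75.6 76.9]
spine top 2528 x [-56.1 -10.   47.1] y [-12.4   0.9  20.9] z [ 72.3  73.8 267. ]
((-3.2789459228515625, 0.6168231964111328), (109.37730407714844, 33.735530853271484), 4.652390480041504)
```

```bash
python3 -m inch '[{"dx":-38,"dy":-13,"dz":0,"rx":0,"ry":0,"rz":0,"hand":-1},{"dx":-38,"dy":-13,"dz":0,"rx":0,"ry":0,"rz":0,"hand":-1},{"dx":-38,"dy":-13,"dz":0,"rx":0,"ry":0,"rz":0,"hand":-1},{"dx":-38,"dy":-13,"dz":0,"rx":0,"ry":0,"rz":0,"hand":-1},{"dx":-38,"dy":-13,"dz":0,"rx":0,"ry":0,"rz":0,"hand":-1},{"dx":-38,"dy":-13,"dz":0,"rx":0,"ry":0,"rz":0,"hand":-1},{"dx":-38,"dy":-13,"dz":0,"rx":0,"ry":0,"rz":0,"hand":-1},{"dx":-38,"dy":-13,"dz":0,"rx":0,"ry":0,"rz":0,"hand":-1},{"dx":0,"dy":0,"dz":0,"rx":0,"ry":0,"rz":0,"hand":-1},{"dx":0,"dy":0,"dz":0,"rx":0,"ry":0,"rz":0,"hand":-1}]'
python3 -m inch '[{"dx":0,"dy":0,"dz":0,"rx":0,"ry":0,"rz":0,"hand":-1},{"dx":0,"dy":0,"dz":0,"rx":0,"ry":0,"rz":0,"hand":-1}]'
python3 - <<'E'
from h import *
print(bot.observe()['qpos'])
c=cal('wrist');im,d=bot.grab_frame('wrist');save('w8',im);np.savez('w8.npz',im=im,d=d,**c)
for t in ['rod_nose','rod_shoulder','rod_grip']:
    h={'rod_nose':.006,'rod_shoulder':.006,'rod_grip':.022}[t]
    print(t,[(round(x['score'],2),np.round(x['centre'],1).tolist(),px2z(c,*x['centre'],h).round(4)) for x in bot.tip_of('wrist',t)])
E
```

```text
clock: 14.55
position: [0.4843, -0.3105, 0.25]
tool_rot: [-3.141, 0.0, 1.821]
force: [0.2, 0.3, -1.2]
grip_width: 0.0855
clock: 14.75
position: [0.4852, -0.3087, 0.2502]
tool_rot: [3.141, -0.0, 1.827]
force: [-0.3, 0.0, 0.1]
grip_width: 0.0853
[ 0.16598406  0.45087943  0.41772171  1.7306309  -0.21137156  1.00459717
  0.91687656]
rod_nose [(0.73, [306.5, 346.5], array([ 0.5667, -0.4851,  0.006 ])), (0.65, [232.1, 320.6], array([ 0.5033, -0.3863,  0.006 ]))]
rod_shoulder [(0.97, [265.8, 451.3], array([ 0.6855, -0.3885,  0.006 ])), (0.68, [236.8, 321.2], array([ 0.5057, -0.3925,  0.006 ])), (0.57, [114.4, 322.0], array([ 0.4676, -0.2433,  0.006 ]))]
rod_grip [(0.9, [92.4, 320.1], array([ 0.4596, -0.2211,  0.022 ])), (0.81, [256.1, 476.4], array([ 0.7024, -0.3613,  0.022 ]))]
```

View pics/w8.png

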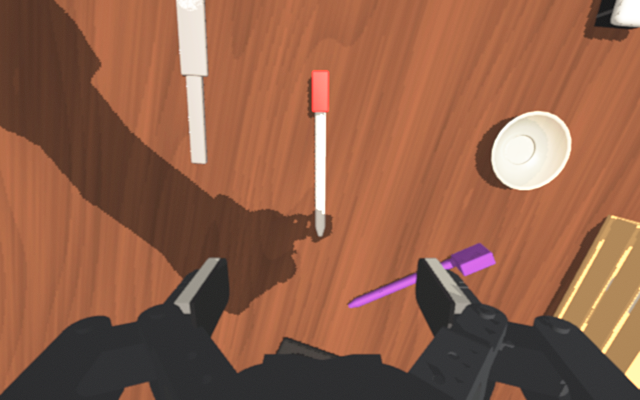

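Run:
```python
from h import *
z=np.load('w8.npz');c={k:z[k] for k in ['vertical_fov','cx','cy','origin','orientation']}
d=z['d'];P=cloud(c,d);im=z['im']
H,S,V=[cv2.cvtColor(im,cv2.COLOR_RGB2HSV)[:,:,i].astype(int) for i in range(3)]
v,u=np.mgrid[0:400,0:640]
tab=(u>300)&(u<340)&(v>60)&(v<125)&((H<6)|(H>172))&(S>120)&(d>0)
Q=P[tab]*1000;print('tab z',np.percentile(Q[:,2],[5,50,95]))
T=Q[(Q[:,2]>27)&(Q[:,2]<37)];r=cv2.minAreaRect(T[:,:2].astype(np.float32));print('tabtop',len(T),r)
sh=(u>305)&(u<335)&(v>115)&(v<238)&(d>0)&(P[:,:,2]>.004)&(P[:,:,2]<.02)
Q=P[sh]*1000;print('shaft z',np.percentile(Q[:,2],[5,50,95]),len(Q));r=cv2.minAreaRect(Q[:,:2].astype(np.float32));print(r)
m=Q[:,:2].mean(0);w,E=np.linalg.eigh(np.cov((Q[:,:2]-m).T));a=np.degrees(np.arctan2(E[1,1],E[0,1]));print('axis',m,a)
```

```text
tab z [-0.41200576 31.47857169 32.90542399]
tabtop 648 ((458.3333435058594, -220.67498779296875), (17.16879653930664, 40.67234420776367), 14.980189323425293)
shaft z [ 6.96536272 10.59677776 12.46753193] 1161
((484.3641662597656, -318.4651184082031), (11.588735580444336, 150.6781005859375), 14.387177467346191)
axis [ 482.64158952 -312.7475466 ] 104.52852959254642
```

```bash
python3 -m inch '[{"dx":31,"dy":-3.7,"dz":0,"rx":0,"ry":0,"rz":0,"hand":-1},{"dx":31,"dy":0,"dz":20,"rx":0,"ry":0,"rz":0,"hand":-1},{"dx":29.9,"dy":0,"dz":30,"rx":0,"ry":0,"rz":0,"hand":-1},{"dx":0,"dy":0,"dz":40,"rx":0,"ry":0,"rz":0,"hand":-1},{"dx":0,"dy":0,"dz":40,"rx":0,"ry":0,"rz":0,"hand":-1},{"dx":0,"dy":0,"dz":40,"rx":0,"ry":0,"rz":0,"hand":-1},{"dx":0,"dy":0,"dz":10,"rx":0,"ry":0,"rz":0,"hand":-1},{"dx":0,"dy":0,"dz":0,"rx":0,"ry":0,"rz":0,"hand":-1},{"dx":0,"dy":0,"dz":0,"rx":0,"ry":0,"rz":0,"hand":-1},{"dx":0,"dy":0,"dz":0,"rx":0,"ry":0,"rz":0,"hand":-1}]'
python3 - <<'E'
from h import *
o=bot.observe();p=o['position'];Rt=rot(o['tool_rot']);print(p)
c=cal('wrist');im,d=bot.grab_frame('wrist');save('w9',im);np.savez('w9.npz',im=im,d=d,**c)
P=cloud(c,d)
H,S,V=[cv2.cvtColor(im,cv2.COLOR_RGB2HSV)[:,:,i].astype(int) for i in range(3)]
tab=((H<6)|(H>172))&(S>120)&(d>0)&(P[:,:,2]>.026)&(P[:,:,2]<.037)
T=((P[tab]-p)@Rt)*1000
print(len(T),cv2.minAreaRect(T[:,:2].astype(np.float32)),np.median(T[:,2]))
E
```

```text
clock: 15.95
position: [0.4589, -0.2222, 0.0717]
tool_rot: [3.139, 0.001, 1.827]
force: [0.2, -0.1, -0.2]
grip_width: 0.0857
[ 0.45892064 -0.22219569  0.07172859]
1875 ((2.1353893280029297, 0.5650520324707031), (41.75349807739258, 17.944429397583008), 0.4887374937534332) 40.089086917398994
```

View pics/w9.png

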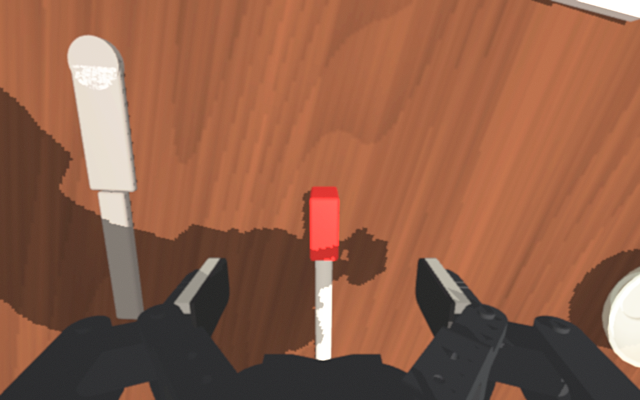

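```bash
python3 -m inch '[{"dx":3,"dy":0.5,"dz":20,"rx":0,"ry":0,"rz":0.004,"hand":-1},{"dx":0,"dy":0,"dz":20,"rx":0,"ry":0,"rz":0,"hand":-1},{"dx":0,"dy":0,"dz":16,"rx":0,"ry":0,"rz":0,"hand":-1},{"dx":0,"dy":0,"dz":8,"rx":0,"ry":0,"rz":0,"hand":-1},{"dx":0,"dy":0,"dz":0,"rx":0,"ry":0,"rz":0,"hand":-1},{"dx":0,"dy":0,"dz":0,"rx":0,"ry":0,"rz":0,"hand":-1},{"dx":0,"dy":0,"dz":0,"rx":0,"ry":0,"rz":0,"hand":-1}]'
```

```text
clock: 16.7
position: [0.4582, -0.219, 0.0069]
tool_rot: [3.141, 0.001, 1.823]
force: [-0.3, -0.2, 0.1]
grip_width: 0.0857
```

```bash
python3 -m inch '[{"dx":0,"dy":0,"dz":3,"rx":0,"ry":0,"rz":0,"hand":-1},{"dx":0,"dy":0,"dz":0,"rx":0,"ry":0,"rz":0,"hand":1},{"dx":0,"dy":0,"dz":0,"rx":0,"ry":0,"rz":0,"hand":1},{"dx":0,"dy":0,"dz":0,"rx":0,"ry":0,"rz":0,"hand":1},{"dx":0,"dy":0,"dz":0,"rx":0,"ry":0,"rz":0,"hand":1},{"dx":0,"dy":0,"dz":0,"rx":0,"ry":0,"rz":0,"hand":1},{"dx":0,"dy":0,"dz":0,"rx":0,"ry":0,"rz":0,"hand":1},{"dx":0,"dy":0,"dz":0,"rx":0,"ry":0,"rz":0,"hand":1},{"dx":0,"dy":0,"dz":0,"rx":0,"ry":0,"rz":0,"hand":1},{"dx":0,"dy":0,"dz":0,"rx":0,"ry":0,"rz":0,"hand":1}]' 90
```

```text
clock: 17.7
position: [0.4578, -0.2188, 0.0032]
tool_rot: [3.141, 0.0, 1.823]
force: [-1.8, 0.1, 7.6]
grip_width: 0.0165
```

```bash
python3 -m inch '[{"dx":0,"dy":0,"dz":-20,"rx":0,"ry":0,"rz":0,"hand":1},{"dx":0,"dy":0,"dz":-40,"rx":0,"ry":0,"rz":0,"hand":1},{"dx":0,"dy":0,"dz":-40,"rx":0,"ry":0,"rz":0,"hand":1},{"dx":0,"dy":0,"dz":-40,"rx":0,"ry":0,"rz":0.11,"hand":1},{"dx":0,"dy":0,"dz":-40,"rx":0,"ry":0,"rz":0.107,"hand":1},{"dx":42,"dy":1.6,"dz":0,"rx":0,"ry":0,"rz":0,"hand":1},{"dx":42,"dy":1.6,"dz":0,"rx":0,"ry":0,"rz":0,"hand":1},{"dx":42,"dy":1.6,"dz":0,"rx":0,"ry":0,"rz":0,"hand":1},{"dx":42,"dy":1.6,"dz":0,"rx":0,"ry":0,"rz":0,"hand":1},{"dx":42,"dy":1.6,"dz":0,"rx":0,"ry":0,"rz":0,"hand":1}]' 90
python3 -m inch '[{"dx":42,"dy":1.6,"dz":0,"rx":0,"ry":0,"rz":0,"hand":1},{"dx":42,"dy":1.6,"dz":0,"rx":0,"ry":0,"rz":0,"hand":1},{"dx":42,"dy":1.6,"dz":0,"rx":0,"ry":0,"rz":0,"hand":1},{"dx":42,"dy":1.6,"dz":0,"rx":0,"ry":0,"rz":0,"hand":1},{"dx":42,"dy":1.6,"dz":0,"rx":0,"ry":0,"rz":0,"hand":1},{"dx":42,"dy":1.6,"dz":0,"rx":0,"ry":0,"rz":0,"hand":1},{"dx":42,"dy":1.3,"dz":0,"rx":0,"ry":0,"rz":0,"hand":1},{"dx":0,"dy":0,"dz":0,"rx":0,"ry":0,"rz":0,"hand":1},{"dx":0,"dy":0,"dz":0,"rx":0,"ry":0,"rz":0,"hand":1},{"dx":0,"dy":0,"dz":0,"rx":0,"ry":0,"rz":0,"hand":1}]' 90
python3 - <<'E'
from h import *
o=bot.observe();p=o['position'];Rt=rot(o['tool_rot']);print(p,o['qpos'])
c=cal('wrist');im,d=bot.grab_frame('wrist');save('w10',im);np.savez('w10.npz',im=im,d=d,p=p,Rt=Rt,**c)
E
```

```text
clock: 18.7
position: [0.4579, -0.007, 0.1831]
tool_rot: [3.142, -0.0, 1.606]
force: [0.5, -0.1, -1.4]
grip_width: 0.0168
clock: 19.7
position: [0.459, 0.2846, 0.1829]
tool_rot: [-3.141, 0.001, 1.605]
force: [0.4, 0.2, -1.5]
grip_width: 0.0165
[0.45896243 0.28463536 0.18293754] [-0.963328    0.48000138  0.40737537  1.88915781 -0.25174744  0.82300051
 -0.39047553]
```

View pics/w10.png

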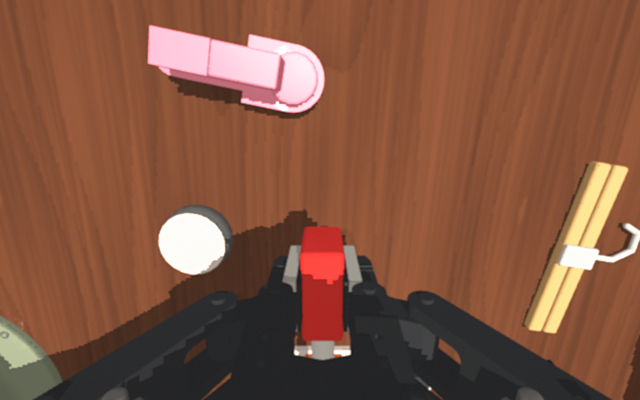

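Run:
```python
from h import *
z=np.load('w10.npz');c={k:z[k] for k in ['vertical_fov','cx','cy','origin','orientation']}
d=z['d'];P=cloud(c,d);im=z['im'];p,Rt=z['p'],z['Rt']
H,S,V=[cv2.cvtColor(im,cv2.COLOR_RGB2HSV)[:,:,i].astype(int) for i in range(3)]
T=((P-p)@Rt)*1000
v,u=np.mgrid[0:400,0:640]
m=(u>298)&(u<348)&(v>222)&(v<345)&(d>0)&((H<6)|(H>172))&(S>120)
Q=T[m];print(np.histogram(Q[:,2],bins=np.arange(-40,20,4)))
t=cv2.erode((m&(T[...,2]<-25)&(T[...,2]>-33)).astype(np.uint8),np.ones((3,3)))>0
Q=T[t];e=np.linalg.lstsq(np.c_[Q[:,0],Q[:,1],np.ones(len(Q))],Q[:,2],rcond=None)[0];print('top plane',e,len(Q),cv2.minAreaRect(Q[:,:2].astype(np.float32)),np.percentile(Q,[1,99],0))
o=bot.observe();print(o['position'])
c=cal('top');im,d=bot.grab_frame('top');save('t2',im);np.savez('t2.npz',im=im,d=d,**c)
cs=cal('scene');ims,ds=bot.grab_frame('scene');save('s2',ims);np.savez('s2.npz',im=ims,d=ds,**cs)
cv2.imwrite('pics/t2z.png',cv2.resize(im[150:290,180:400,::-1],None,fx=3.5,fy=3.5))
cv2.imwrite('pics/s2z.png',cv2.resize(ims[90:260,230:450,::-1],None,fx=3.5,fy=3.5))
```

```text
(array([  12,   36, 2752, 1121,  168,  164,  138,  141,  121,  106,   45,
          0,    0,    0]), array([-40, -36, -32, -28, -24, -20, -16, -12,  -8,  -4,   0,   4,   8,
        12,  16]))
top plane [ 4.95233809e-03 -2.45606955e-03 -2.83660263e+01] 3443 ((-1.3274059295654297, -0.4014291763305664), (17.209468841552734, 41.64673614501953), 89.55546569824219) [[-20.98878541  -8.65715613 -29.75344835]
 [ 18.66919411   7.60956777 -26.71667871]]
[0.45908855 0.28452682 0.18304931]
```

View pics/t2z.png

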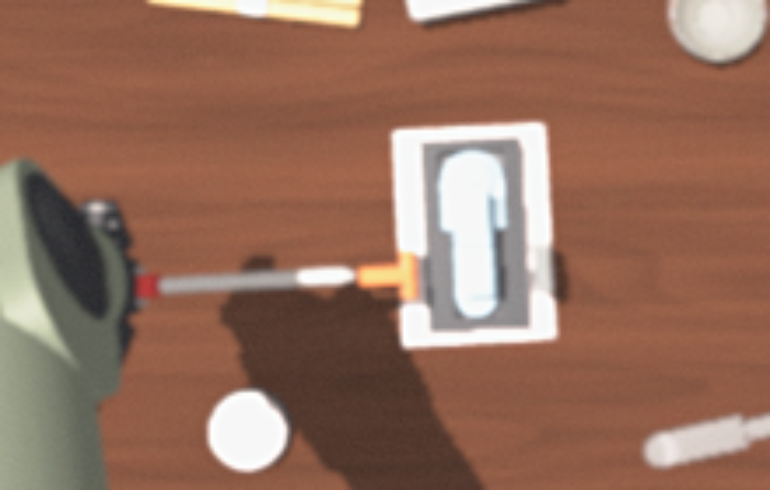

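View pics/s2z.png

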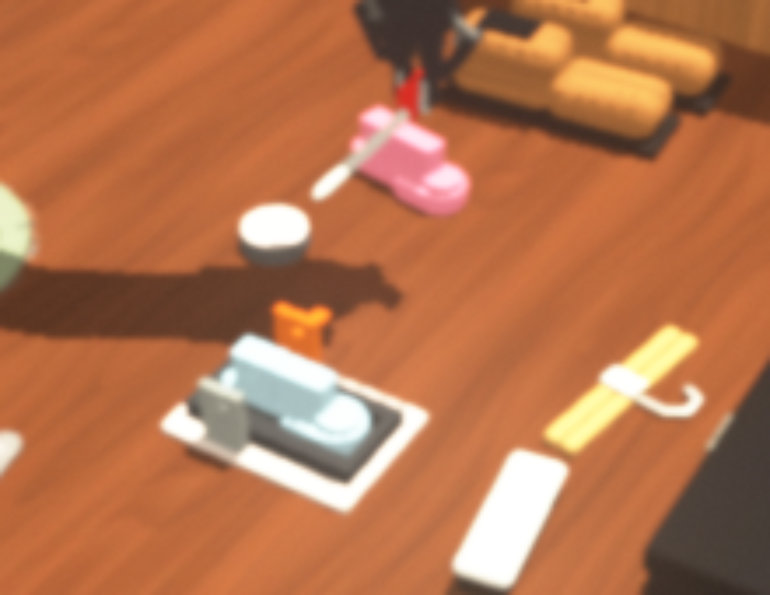

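Run:
```python
from h import *
z=np.load('t2.npz');c={k:z[k] for k in ['vertical_fov','cx','cy','origin','orientation']}
d=z['d'];P=cloud(c,d)*1000
v,u=np.mgrid[0:400,0:640]
m=(u>224)&(u<290)&(v>215)&(v<240)&(P[...,2]>172)&(P[...,2]<205)
Q=P[m];print(len(Q),np.percentile(Q,[2,50,98],0).round(1))
e=np.polyfit(Q[:,1],Q[:,2],1);print('z slope per y',e[0], 'z at y 270,110',np.polyval(e,[270,110]))
e=np.polyfit(Q[:,1],Q[:,0],1);print('x slope per y',e[0],np.degrees(np.arctan(-e[0])),'x at 270,110',np.polyval(e,[270,110]),'ymin',Q[:,1].min())
# caddy bracket & ledge in the same top camera
m=(u>275)&(u<345)&(v>170)&(v<260)
Q=P[m];o=Q[(Q[:,2]>71)&(Q[:,2]<82)]
import numpy as np
print('high pts',len(o)); 
for n,s in (('orange',o[:,1]>50),('spine',abs(o[:,1]-15)<35),('grey',o[:,1]<-35)): print(n,s.sum(),o[s].mean(0).round(1),np.percentile(o[s],[3,97],0).round(1).tolist())
L=Q[(Q[:,2]>46)&(Q[:,2]<53)&(Q[:,1]>78)];print('ledge',len(L),L.mean(0),np.percentile(L,[3,97],0))
```

```text
242 [[453.6 111.2 185.3]
 [461.5 189.3 190.5]
 [468.4 260.5 196.6]]
z slope per y 0.008313360887903245 z at y 270,110 [191.31709341 189.98695567]
x slope per y -0.03857914640089893 2.2093266165265963 x at 270,110 [458.12460344 464.29726686] ymin 105.82384235764793
high pts 330
orange 50 [466.4  68.7  76.2] [[446.9, 63.9, 72.3], [487.3, 73.3, 80.0]]
spine 236 [493.4   9.6  75. ] [[448.7, -2.3, 71.6], [539.3, 22.5, 79.3]]
grey 44 [471.  -51.1  76.4] [[450.8, -54.7, 72.6], [491.3, -47.7, 79.1]]
ledge 41 [464.80703967  94.57946321  49.59745813] [[459.71073149  78.13551856  47.0121574 ]
 [469.7855256  113.01268515  52.58283932]]
```

```bash
python3 -m inch '[{"dx":15,"dy":0.9,"dz":0,"rx":0,"ry":0,"rz":0,"hand":1},{"dx":0,"dy":0,"dz":30,"rx":0,"ry":0,"rz":0,"hand":1},{"dx":0,"dy":0,"dz":30,"rx":0,"ry":0,"rz":0,"hand":1},{"dx":0,"dy":0,"dz":30,"rx":0,"ry":0,"rz":0,"hand":1},{"dx":0,"dy":0,"dz":30,"rx":0,"ry":0,"rz":0,"hand":1},{"dx":0,"dy":0,"dz":7,"rx":0,"ry":0,"rz":0,"hand":1},{"dx":0,"dy":0,"dz":0,"rx":0,"ry":0,"rz":0,"hand":1},{"dx":0,"dy":0,"dz":0,"rx":0,"ry":0,"rz":0,"hand":1},{"dx":0,"dy":0,"dz":0,"rx":0,"ry":0,"rz":0,"hand":1}]' 90
python3 - <<'E'
from h import *
import numpy as np
o=bot.observe();p=o['position']*1000;print(p,o['tool_rot'],o['qpos'])
Y=(p[1]-9.2)/.9994;print('desired TCP x',468.72-.035*Y+.9,'nose caddy y',Y-177.3)
c=cal('top');im,d=bot.grab_frame('top');save('t3',im)
P=cloud(c,d)*1000;v,u=np.mgrid[0:400,0:640]
m=(u>220)&(u<300)&(v>215)&(v<250)&(P[...,2]>50)&(P[...,2]<75)&(P[...,1]>118)&(P[...,1]<262)
Q=P[m];print(len(Q),np.percentile(Q,[2,50,98],0).round(1))
e=np.polyfit(Q[:,1],Q[:,2],1);print('top z at 260,130',np.polyval(e,[260,130]))
e=np.polyfit(Q[:,1],Q[:,0],1);print('x at 260,130',np.polyval(e,[260,130]),'want',[468.72-.035*(y-9.2) for y in (260,130)])
s=cal('scene');im,d=bot.grab_frame('scene');save('s3',im)
cv2.imwrite('pics/s3z.png',cv2.resize(im[110:250,240:400,::-1],None,fx=4,fy=4))
E
```

```text
clock: 20.75
position: [0.46, 0.3012, 0.0574]
tool_rot: [3.14, -0.001, 1.606]
force: [0.5, -0.6, -2.3]
grip_width: 0.0162
[459.9857989  301.15837715  57.39532109] [ 3.13999840e+00 -1.30365191e-03  1.60574440e+00] [-0.90220043  0.68136326  0.30189369  1.93825807 -0.35399108  0.57111344
 -0.32889028]
desired TCP x 459.3953219929576 nose caddy y 114.8336573440701
168 [[456.1 128.2  58.3]
 [462.5 193.2  64.6]
 [470.  258.8  69.5]]
top z at 260,130 [64.95169662 64.08382521]
x at 260,130 [460.10238065 465.02754785] want [459.942, 464.492]
```

View pics/s3z.png

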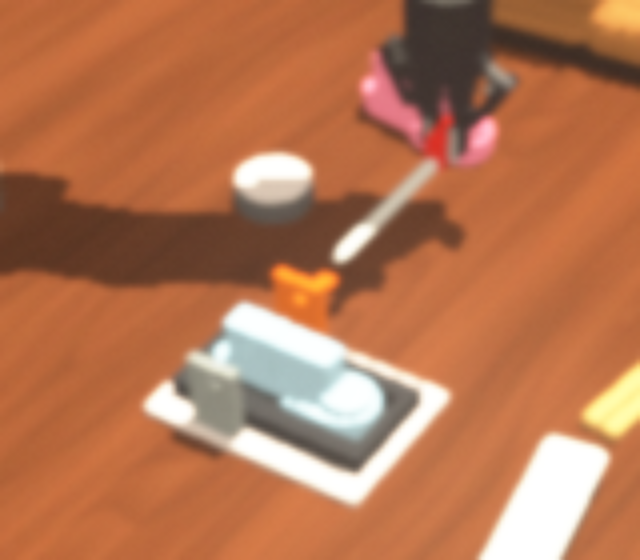

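```bash
python3 -m inch '[{"dx":-10,"dy":-0.4,"dz":0.5,"rx":0,"ry":0,"rz":0,"hand":1},{"dx":-15,"dy":0,"dz":0,"rx":0,"ry":0,"rz":0,"hand":1},{"dx":-10,"dy":0,"dz":0,"rx":0,"ry":0,"rz":0,"hand":1},{"dx":0,"dy":0,"dz":0,"rx":0,"ry":0,"rz":0,"hand":1},{"dx":0,"dy":0,"dz":0,"rx":0,"ry":0,"rz":0,"hand":1},{"dx":0,"dy":0,"dz":0,"rx":0,"ry":0,"rz":0,"hand":1}]' 90
python3 - <<'E'
from h import *
o=bot.observe();p=o['position']*1000;print(p)
Y=(p[1]-9.2)/.9994;print('desired TCP x',468.72-.035*Y+.5,'nose caddy y',Y-177.3)
E
```

```text
clock: 21.45
position: [0.4602, 0.266, 0.0555]
tool_rot: [3.142, -0.0, 1.606]
force: [0.2, 0.4, -1.8]
grip_width: 0.0164
[460.15881814 265.99008572  55.50265236]
desired TCP x 460.2269511704621 nose caddy y 79.64425227251331
```

```bash
python3 -m inch '[{"dx":-8,"dy":0,"dz":0,"rx":0,"ry":0,"rz":0,"hand":1},{"dx":-8,"dy":0,"dz":0,"rx":0,"ry":0,"rz":0,"hand":1},{"dx":-8,"dy":0,"dz":0,"rx":0,"ry":0,"rz":0,"hand":1},{"dx":-8,"dy":0,"dz":0,"rx":0,"ry":0,"rz":0,"hand":1},{"dx":0,"dy":0,"dz":0,"rx":0,"ry":0,"rz":0,"hand":1}]' 90
python3 - <<'E'
from h import *
o=bot.observe();p=o['position']*1000;print(p,o['force'],o['moment'])
Y=(p[1]-9.2)/.9994;print('desired TCP x',468.72-.035*Y+.5,'nose caddy y',Y-177.3)
E
```

```text
clock: 21.95
position: [0.4615, 0.2321, 0.0556]
tool_rot: [-3.142, 0.0, 1.604]
force: [-0.6, 0.1, -1.2]
grip_width: 0.0167
[461.45369611 232.09677162  55.59055665] [-0.63516859  0.09636161 -1.17334084] [ 0.05988645 -0.08096932  0.03158119]
desired TCP x 461.4139293509722 nose caddy y 45.73058997222415
```

Nose is through the orange bracket with no force. Next, across the tree.

```bash
python3 -m inch '[{"dx":-10,"dy":0,"dz":0,"rx":0,"ry":0,"rz":0,"hand":1},{"dx":-10,"dy":0,"dz":0,"rx":0,"ry":0,"rz":0,"hand":1},{"dx":-10,"dy":0,"dz":0,"rx":0,"ry":0,"rz":0,"hand":1},{"dx":-10,"dy":0,"dz":0,"rx":0,"ry":0,"rz":0,"hand":1},{"dx":-8,"dy":0,"dz":0,"rx":0,"ry":0,"rz":0,"hand":1},{"dx":0,"dy":0,"dz":0,"rx":0,"ry":0,"rz":0,"hand":1}]' 90
python3 -m inch '[{"dx":-10,"dy":0,"dz":0,"rx":0,"ry":0,"rz":0,"hand":1},{"dx":-10,"dy":0,"dz":0,"rx":0,"ry":0,"rz":0,"hand":1},{"dx":-10,"dy":0,"dz":0,"rx":0,"ry":0,"rz":0,"hand":1},{"dx":-10,"dy":0,"dz":0,"rx":0,"ry":0,"rz":0,"hand":1},{"dx":0,"dy":0,"dz":0,"rx":0,"ry":0,"rz":0,"hand":1},{"dx":0,"dy":0,"dz":0,"rx":0,"ry":0,"rz":0,"hand":1}]' 90
python3 - <<'E'
from h import *
o=bot.observe();p=o['position']*1000;print(p,o['force'],o['moment'])
Y=(p[1]-9.2)/.9994;print('desired TCP x',468.72-.035*Y+.5,'nose caddy y',Y-177.3)
E
```

```text
clock: 22.55
position: [0.4631, 0.1843, 0.0556]
tool_rot: [-3.142, 0.0, 1.604]
force: [-0.5, 0.9, -0.1]
grip_width: 0.0169
clock: 23.15
position: [0.4644, 0.1456, 0.0555]
tool_rot: [3.142, -0.0, 1.605]
force: [-0.2, 0.7, -0.8]
grip_width: 0.0166
[464.42932722 145.57179498  55.53086643] [-0.24565881  0.65478553 -0.7978268 ] [ 0.1042912  -0.02427527 -0.01418526]
desired TCP x 464.44412164852116 nose caddy y -40.84633281489033
```

```bash
python3 -m inch '[{"dx":-8,"dy":0,"dz":0,"rx":0,"ry":0,"rz":0,"hand":1},{"dx":-8,"dy":0,"dz":0,"rx":0,"ry":0,"rz":0,"hand":1},{"dx":-8,"dy":0,"dz":0,"rx":0,"ry":0,"rz":0,"hand":1},{"dx":-8,"dy":0,"dz":0,"rx":0,"ry":0,"rz":0,"hand":1},{"dx":-8,"dy":0,"dz":0,"rx":0,"ry":0,"rz":0,"hand":1},{"dx":0,"dy":0,"dz":0,"rx":0,"ry":0,"rz":0,"hand":1},{"dx":0,"dy":0,"dz":0,"rx":0,"ry":0,"rz":0,"hand":1}]' 90
python3 -m inch '[{"dx":-3,"dy":0,"dz":0,"rx":0,"ry":0,"rz":0,"hand":1},{"dx":-3,"dy":0,"dz":0,"rx":0,"ry":0,"rz":0,"hand":1},{"dx":0,"dy":0,"dz":0,"rx":0,"ry":0,"rz":0,"hand":1},{"dx":0,"dy":0,"dz":0,"rx":0,"ry":0,"rz":0,"hand":1}]' 90
python3 - <<'E'
from h import *
o=bot.observe();p=o['position']*1000;print(p,o['force'],o['moment'])
c=cal('wrist');im,d=bot.grab_frame('wrist');save('w11',im);np.savez('w11.npz',im=im,d=d,**c)
E
```

```text
clock: 23.85
position: [0.4658, 0.1056, 0.0555]
tool_rot: [3.142, -0.0, 1.605]
force: [-0.4, -0.3, -1.0]
grip_width: 0.0168
clock: 24.25
position: [0.4659, 0.0997, 0.0555]
tool_rot: [-3.142, 0.0, 1.606]
force: [0.4, -0.8, -0.8]
grip_width: 0.0162
[465.94748823  99.69864315  55.49183476] [ 0.41679801 -0.82271836 -0.81421994] [ 0.0251848   0.02235258 -0.02617573]
```

View pics/w11.png

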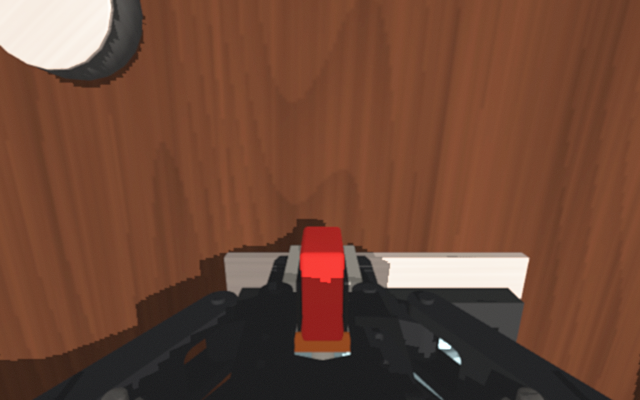

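Tab (u≈322) is about 3 mm short of the orange bracket. I'll push to contact in small steps, watching y force.

```bash
python3 -m inch '[{"dx":-1.5,"dy":0,"dz":0,"rx":0,"ry":0,"rz":0,"hand":1},{"dx":-1,"dy":0,"dz":0,"rx":0,"ry":0,"rz":0,"hand":1},{"dx":0,"dy":0,"dz":0,"rx":0,"ry":0,"rz":0,"hand":1},{"dx":0,"dy":0,"dz":0,"rx":0,"ry":0,"rz":0,"hand":1}]' 90
python3 -m inch '[{"dx":-1,"dy":0,"dz":0,"rx":0,"ry":0,"rz":0,"hand":1},{"dx":0,"dy":0,"dz":0,"rx":0,"ry":0,"rz":0,"hand":1},{"dx":0,"dy":0,"dz":0,"rx":0,"ry":0,"rz":0,"hand":1}]' 90
```

```text
clock: 24.7
position: [0.466, 0.0977, 0.0555]
tool_rot: [3.142, -0.001, 1.606]
force: [-0.9, 6.1, -2.8]
grip_width: 0.0169
clock: 25.0
position: [0.466, 0.0976, 0.0555]
tool_rot: [-3.142, -0.001, 1.607]
force: [-1.6, 12.0, -2.3]
grip_width: 0.0166
```

```bash
python3 -m inch '[{"dx":-1,"dy":0,"dz":0,"rx":0,"ry":0,"rz":0,"hand":1},{"dx":0,"dy":0,"dz":0.8,"rx":0,"ry":0,"rz":0,"hand":1},{"dx":0,"dy":0,"dz":0.8,"rx":0,"ry":0,"rz":0,"hand":1},{"dx":0,"dy":0,"dz":0,"rx":0,"ry":0,"rz":0,"hand":1},{"dx":0,"dy":0,"dz":0,"rx":0,"ry":0,"rz":0,"hand":1}]' 90
python3 - <<'E'
from h import *
c=cal('wrist');im,d=bot.grab_frame('wrist');np.savez('w12.npz',im=im,d=d,**c)
cv2.imwrite('pics/w12z.png',cv2.resize(im[200:380,220:430,::-1],None,fx=3.5,fy=3.2))
E
```

```text
clock: 25.5
position: [0.4663, 0.0976, 0.0542]
tool_rot: [3.141, -0.002, 1.608]
force: [-0.9, 18.7, 3.7]
grip_width: 0.0165
```

View pics/w12z.png

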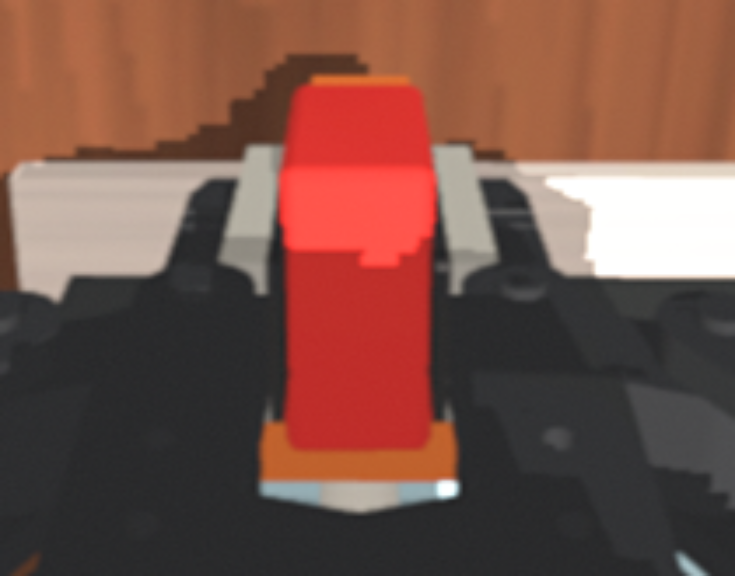

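Run:
```python
from h import *
z=np.load('w12.npz');c={k:z[k] for k in ['vertical_fov','cx','cy','origin','orientation']}
d=z['d'];P=cloud(c,d)*1000;im=z['im']
X=P[...,:2]-np.array([503.7,10.4]);t=.035
cx=X[...,0]*np.cos(t)+X[...,1]*np.sin(t);cy=-X[...,0]*np.sin(t)+X[...,1]*np.cos(t)
for u in (318,323,328):
    print(u,[(v,round(float(cx[v,u]),1),round(float(cy[v,u]),1),round(float(P[v,u,2]),1),im[v,u].tolist()) for v in list(range(222,256,5))+list(range(326,354,3))])
```

```text
318 [(222, -37.2, 90.7, -0.1, [94, 57, 40]), (227, -36.6, 107.3, 53.7, [216, 58, 47]), (232, -36.5, 107.0, 59.5, [216, 51, 46]), (237, -36.4, 107.4, 66.5, [217, 52, 46]), (242, -36.4, 107.2, 71.6, [219, 53, 49]), (247, -36.3, 107.4, 77.2, [221, 53, 48]), (252, -36.2, 107.2, 81.6, [250, 64, 58]), (326, -36.2, 73.7, 82.6, [191, 46, 43]), (329, -36.3, 71.2, 81.3, [191, 46, 43]), (332, -36.2, 70.8, 82.7, [190, 44, 41]), (335, -36.2, 70.3, 84.0, [190, 46, 41]), (338, -36.3, 67.2, 82.0, [190, 43, 41]), (341, -36.3, 60.9, 76.2, [188, 87, 44]), (344, -36.3, 59.1, 76.1, [192, 97, 45]), (347, -36.3, 57.7, 76.3, [191, 96, 43]), (350, -36.3, 56.1, 76.4, [188, 141, 116]), (353, -36.5, 42.8, 63.3, [185, 178, 167])]
323 [(222, -34.0, 90.9, 0.5, [95, 58, 40]), (227, -34.2, 107.3, 53.6, [217, 58, 47]), (232, -34.2, 107.1, 59.7, [217, 50, 45]), (237, -34.2, 107.9, 67.6, [218, 53, 48]), (242, -34.2, 107.6, 72.5, [219, 53, 48]), (247, -34.2, 107.1, 76.5, [220, 53, 48]), (252, -34.3, 107.5, 82.1, [250, 65, 58]), (326, -34.1, 73.9, 82.9, [190, 44, 40]), (329, -34.1, 72.4, 82.8, [191, 45, 42]), (332, -34.1
[... 333 characters left out ...]
30.7, 90.7, -0.1, [172, 104, 69]), (227, -31.8, 107.2, 53.3, [217, 58, 47]), (232, -31.9, 107.2, 60.0, [218, 53, 47]), (237, -32.0, 107.5, 66.6, [217, 50, 45]), (242, -32.1, 106.9, 70.9, [219, 52, 47]), (247, -32.2, 106.9, 76.0, [220, 53, 48]), (252, -32.3, 107.0, 81.1, [250, 65, 58]), (326, -32.0, 73.9, 82.9, [191, 46, 43]), (329, -32.0, 71.8, 82.1, [191, 46, 42]), (332, -32.0, 71.6, 83.8, [191, 44, 41]), (335, -32.0, 68.7, 82.0, [190, 46, 41]), (338, -32.0, 68.4, 83.5, [190, 43, 41]), (341, -31.8, 60.1, 75.4, [190, 95, 46]), (344, -31.8, 59.5, 76.5, [191, 98, 45]), (347, -31.8, 57.5, 76.1, [191, 96, 44]), (350, -31.7, 55.4, 75.5, [189, 132, 111]), (353, -31.4, 40.8, 61.0, [185, 177, 167])]
```

```bash
python3 -m inch '[{"dx":1.5,"dy":0,"dz":0.5,"rx":0,"ry":0,"rz":0,"hand":1},{"dx":0,"dy":0,"dz":0,"rx":0,"ry":0,"rz":0,"hand":1},{"dx":0,"dy":0,"dz":0,"rx":0,"ry":0,"rz":0,"hand":0.4},{"dx":0,"dy":0,"dz":0,"rx":0,"ry":0,"rz":0,"hand":0.3},{"dx":0,"dy":0,"dz":0,"rx":0,"ry":0,"rz":0,"hand":0.1},{"dx":0,"dy":0,"dz":0,"rx":0,"ry":0,"rz":0,"hand":0.1},{"dx":0,"dy":0,"dz":0,"rx":0,"ry":0,"rz":0,"hand":0.1},{"dx":0,"dy":0,"dz":0,"rx":0,"ry":0,"rz":0,"hand":0.1}]' 20
python3 -m inch '[{"dx":0,"dy":0,"dz":-5,"rx":0,"ry":0,"rz":0,"hand":0.1},{"dx":0,"dy":0,"dz":-10,"rx":0,"ry":0,"rz":0,"hand":0.1},{"dx":0,"dy":0,"dz":-20,"rx":0,"ry":0,"rz":0,"hand":0.1},{"dx":0,"dy":0,"dz":-40,"rx":0,"ry":0,"rz":0,"hand":0.1},{"dx":0,"dy":0,"dz":-40,"rx":0,"ry":0,"rz":0,"hand":0.1},{"dx":0,"dy":0,"dz":-40,"rx":0,"ry":0,"rz":0,"hand":0.1},{"dx":-20,"dy":0,"dz":-30,"rx":0,"ry":0,"rz":0,"hand":0.1},{"dx":-20,"dy":0,"dz":0,"rx":0,"ry":0,"rz":0,"hand":0.1},{"dx":0,"dy":0,"dz":0,"rx":0,"ry":0,"rz":0,"hand":0.1},{"dx":0,"dy":0,"dz":0,"rx":0,"ry":0,"rz":0,"hand":0.1}]'
python3 - <<'E'
from h import *
c=cal('wrist');im,d=bot.grab_frame('wrist');save('w13',im);np.savez('w13.npz',im=im,d=d,**c)
P=cloud(c,d)*1000
X=P[...,:2]-np.array([503.7,10.4]);t=.035
cx=X[...,0]*np.cos(t)+X[...,1]*np.sin(t);cy=-X[...,0]*np.sin(t)+X[...,1]*np.cos(t);z=P[...,2]
def s(n,m): print(n,m.sum(),[np.percentile(a[m],[2,50,98]).round(1).tolist() for a in (cx,cy,z)])
s('tab top',(z>78)&(z<90)&(cy>50)&(cy<115)&(abs(cx+35)<20))
s('spine top',(z>70)&(z<79)&(abs(cy)<20)&(cx>-60)&(cx<45))
s('nose',(z>52)&(z<68)&(cy<-67)&(cy>-110)&(abs(cx+35)<12))
im,d=bot.grab_frame('scene');save('s4',im)
cv2.imwrite('pics/s4z.png',cv2.resize(im[110:330,210:450,::-1],None,fx=2.7,fy=2.7,interpolation=cv2.INTER_CUBIC))
E
```

```text
clock: 26.35
position: [0.466, 0.0966, 0.0534]
tool_rot: [-3.142, 0.0, 1.606]
force: [-0.2, 0.4, 0.2]
grip_width: 0.0381
clock: 27.35
position: [0.4673, 0.0567, 0.2389]
tool_rot: [3.141, -0.0, 1.605]
force: [0.2, 0.6, -0.8]
grip_width: 0.0383
tab top 850 [[-44.6, -36.1, -27.7], [66.4, 87.1, 106.2], [79.8, 81.6, 83.2]]
spine top 2263 [[-55.7, -9.3, 37.4], [-12.1, 1.3, 13.3], [71.1, 73.7, 75.2]]
nose 77 [[-39.7, -35.2, -30.0], [-89.1, -79.7, -73.7], [57.7, 60.0, 62.7]]
```

View pics/w13.png

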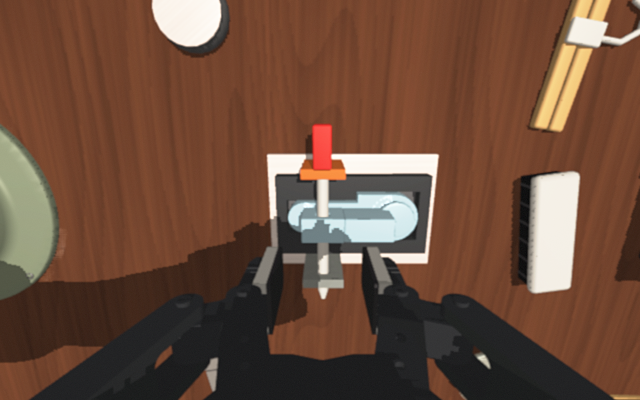

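View pics/s4z.png

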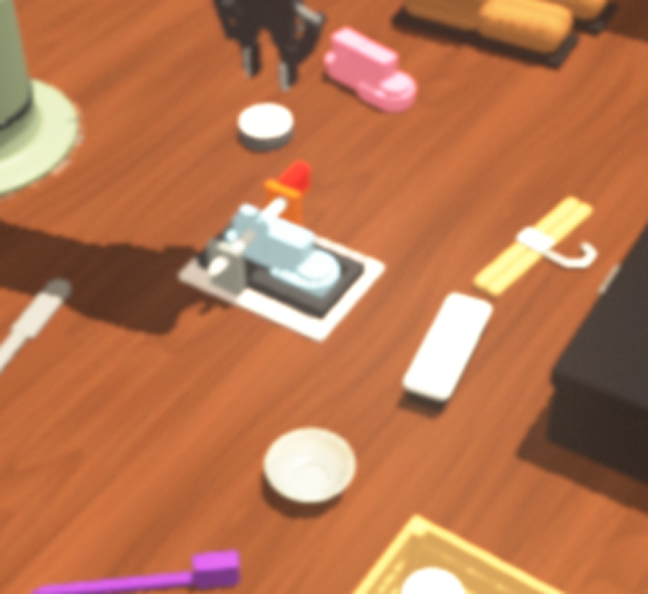

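```bash
python3 -c "
from workcell import bot
print(bot.job_done())"
```

```text
the job is handed in; nothing more can be done
None
```

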